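Load and start the sample drying pot

ROBOT

A 6-joint arm with a two-finger parallel gripper is mounted at the origin on the work surface. World frame = base frame: x ahead of the robot, y to its left, z up, the work surface at z = 0. Lengths are in mm, angles in rad, forces in N, time in s.
With the tool pointing down it reaches from about 350 to 875 mm from the base axis. Payload 4.2 kg.
Tool frame: the origin (TCP) lies at the very end of the fingers, on their centre line; the grasp point (between the pads) lies 19 mm behind it; z points along the fingers, y is the line along which they close (so a half turn about z gives the same grasp; the last joint's range is limited). The gripper opens to 85 mm and grips with 20 to 120 N. Pads are 22 mm wide; open, the fingers measure 114 mm over their backs; the gripper's body (76 mm by 85 mm) begins 54 mm behind the grasp point. The pads swing forward as they close: fully open they stand 13 mm farther back than shut.
Start: joints at [-0.996, 0.385, 0.008, 0, -1.194, -0.259], TCP at [194.126, -594.066, 231.312] pointing down, gripper open.
Joint ranges: [-3.14, 3.14], [-1.21, 2.06], [-1.07, 1.41], [-3.16, 2.05], [-2.99, -0.16], [-3.1, 3.1]. Speed limits (rad/s): [2.79, 2.79, 3.14, 3.14, 3.14, 3.14].

INTERFACE

Orientations are given as a unit quaternion [x, y, z, w].
In Python, from bench import monitor, get_image, camera_info, job_done gives the robot as it stands.
- The arm moves only by the tool send_rows, never from a script. Its argument "series" is a list of rows, each a list of 3 entries, a list of its own where there are three numbers: the shift along the tool's x, y, z in mm, then the turn, a rotation vector about the tool's x, y, z in rad, then the finger opening in mm, from 0 to 85.4. A call has 1 to 8 rows; each row shifts and turns the commanded pose from where the row before left it, along the tool's axes as they then stand; what a row does not reach is not made up. A row lasts 1/10 s, in which the tool goes at most 50 mm and 8.59 degrees, less where a joint would pass 70% of its speed; a pose out of reach is approached as far as the arm can. A call with a gripper value outside its range is refused whole. The fingers move at their own pace and stop on an object; the grip force is fixed at half the most. Time passes only in rows, so rows that do not move let the fingers close. It gives the time, the measured TCP pose, the force, the opening and the grip force at its end, in the units of the state.
- monitor.read_state(): the state, without advancing time (a new reading comes with each control period).
- get_image(name): name is "side" or "top" or "wrist"; returns the picture (480x640x3 uint8, red, green, blue); there is no depth.
- camera_info(name): a dict with "intrinsics" (3x3 intrinsics, pixels), "dist_coeffs" ([k1, k2, p1, p2, k3] as OpenCV has them; the pictures are not rectified), "R" (3x3) and "t" (3): a world point X has camera coordinates R X + t. Camera axes: x right, y down, z forward; pixel columns grow to the right and rows downward; lengths in mm; the calibration is good to about 2 mm. A picture is of the moment at which its call begins: read the wrist's pose just before it. camera_info takes no time and is no camera call; for the wrist camera it gives the pose at the moment of the call.
- job_done(): hands the job in; it is judged then, once.
The state is a dict: "clock": time; "joints": joint angles; "joint_vel": joint speeds; "joint_efforts": joint torques, N m; "position": TCP position; "ee_rot": TCP orientation; "contact_force": force on the tool from outside, world axes, zero at the start; "wrist_torque": the same for the moment, N m; "gripper_width": finger opening in mm; "grasp_force": force on a finger pad.
Only numpy, scipy, OpenCV 4.12 (cv2) and the standard library are available. Lean on these libraries where they do the work, as an engineer would, in place of code of your own. Each camera call takes 0.05 s, during which the arm holds its last target. There are 200 camera calls.

TASK

Put all the sample tins that are there (two to four) into the steel drying pot, then lay its cover on the rim so that it sits fully home and level, and only then turn the dial to the mark with two dots. Put the scoop and the brush away, lying flat in the open drawer, and push the drawer fully shut (this any time); let go of everything, and do not push aside or knock over the amber jar and the stack of dishes that stand among these things.

Things in the scene. Friction and masses are not known exactly. Their poses are not given: they have to be found in the camera images.
- dryer: Fixed drying pot: white base 170 (x) x 280 (y) x 30 mm high with a round open steel pot, outer diameter 148, wall 4 (clear inside about 137), rim 110 and inner floor 35 mm above the bench. Origin on the bench under the pot's axis; the base runs 87 mm to +y and 193 mm to -y of it. The dial stands on the base 140 mm to -y of the pot's axis. Its place and yaw vary.
- pot_rim (a point): Centre of the pot's mouth, at rim height (110 mm above the bench), axes as dryer. The inner floor is 75 mm below it.
- cover: Loose round steel cover, about 300 g: disc 156 mm diameter, 6 thick; below it a tapered plug 10 deep (diameter 122 at the bottom, 130 at the disc) that enters the pot with 3 mm play all round; on top a black round knob 24 diameter, 30 high. Origin: centre of the plug's underside; disc 10 to 16, knob 16 to 46 mm above it; z up. Seated: disc on the rim, origin 10 mm below pot_rim.
- dial (a joint): Angle of the dial, rad, growing clockwise seen from above, 0 to 2.1, with four clicks: 0 (a bar: off; pointer to the base's -x), 0.7 (one dot), 1.4 (two dots), 2.1 (three dots). Starts from 0 to 0.9. Turns with about 0.05 N m, is pulled softly to the nearest click and stays there.
- dial_grip (a point): On the dial's axis at the height to grip, 67 mm above the bench. The grip is an upright bar 42 mm long, 14 thick, 32 high (from 25 mm below to 7 mm above this point), over a skirt 44 mm in diameter whose top is 23 mm below this point. The point's x runs along the bar and turns with it; the white pointer line is on the bar's -x half.
- tin1: Squat cylindrical aluminium sample tin with a fixed lid: body 46 mm diameter, 34 mm high, and on top of it a round knob 18 mm diameter, 22 mm high (56 mm in all); 90 g nominal. Two to four tins are present. Origin: centre of the underside; z up through the knob.
- tin2: Squat cylindrical aluminium sample tin with a fixed lid: body 46 mm diameter, 34 mm high, and on top of it a round knob 18 mm diameter, 22 mm high (56 mm in all); 90 g nominal. Two to four tins are present. Origin: centre of the underside; z up through the knob.
- tin3: Squat cylindrical aluminium sample tin with a fixed lid: body 46 mm diameter, 34 mm high, and on top of it a round knob 18 mm diameter, 22 mm high (56 mm in all); 90 g nominal. Two to four tins are present. Origin: centre of the underside; z up through the knob.
- tin4: Squat cylindrical aluminium sample tin with a fixed lid: body 46 mm diameter, 34 mm high, and on top of it a round knob 18 mm diameter, 22 mm high (56 mm in all); 90 g nominal. Two to four tins are present. Origin: centre of the underside; z up through the knob.
- scoop: Lab scoop lying flat, 151 mm long: a straight grey handle 16 mm wide and high from x = -75 to +25 mm, then a steel pan 38 mm wide, 16 mm high to x = +76 mm; 70 g. Origin: underside of the handle near the middle of its length (its balance point is within 20 mm); x towards the pan, z up.
- brush: Flat bench brush lying flat, 150 mm long: a straight wooden handle 18 mm wide and high from x = -75 to +25 mm, then a steel ferrule 34 mm wide, 20 mm high and grey bristles to x = +75 mm; 60 g. Origin: underside of the handle near the middle of its length (its balance point is within 20 mm); x towards the bristles, z up.
- drawer_floor (a point): Middle of the open part of a pulled-out drawer's inner floor, 22 mm above the bench, in a fixed low white cabinet 240 wide, 100 mm high behind it. The drawer is out along this point's -x, towards the robot, and can slide. Inside it runs from x = -62 to +152 and y = -99 to +99 mm; open from above from x = -62 to +66 mm. Side walls 56, front panel 66 mm above the floor.
- cabinet_drawer0 (a joint): Slide of the drawer, m: -0.155 is fully shut, about 0 (-0.015 to +0.015) as it starts, pulled out towards the robot, 0.025 the stop. It slides with 1 to 2 N and stays where it is left.
- cabinet_drawer0_handle (a point): Middle of the drawer's steel bar handle (120 mm long, along y), 35 mm in front of the drawer's front panel, 62 mm above the bench; the front panel reaches up to 88 mm. x points into the cabinet (the way to push), and it moves with the drawer.
- jar: Bystander, not to be disturbed: amber glass jar, 48 mm diameter, 80 mm high. Origin: centre of the underside.
- dishes: Bystander, not to be disturbed: stack of clear culture dishes, 72 mm diameter, 45 mm high. Origin: centre of the underside.
Things that resemble listed ones, but are neither listed nor needed, are in the scene too. What is shaped like the tin2 but blue is not meant.

How it is judged:
By the outcome, as a careful person would: the job done as asked, in the order asked, and still so for the second after the job is handed in, with the robot touching nothing.
Of tin1, tin2, tin3, tin4 only 2 to 4 are there at a start; the rules pass over those that are not, and their reading is None.
At some moment in a run one of tin1, tin2, tin3, tin4, scoop, brush, cover may be knocked a few centimetres aside while the robot is not near it.
Once in a run the grip may slacken for a moment while it holds something.
It also fails if it takes over 210 s, if anything falls off the work surface, if the arm or the gripper's body presses on something with over 40 N, if the wrist force passes 120 N, or if a joint passes its speed limit or range.

## Working session

There is one attempt and no reset: what is moved stays moved. The work goes in short steps, Python scripts to look and compute and a tool call to move; the robot and the scene stay as the last step left them, time stands still between calls to the robot, and variables do not carry over. Pictures are saved under pics/ and viewed, at most 14 in all, crops included, and the job is handed in when it is done.

Besides the shell and the picture viewer there is one more tool, called after ">>>" by a JSON object that holds its "method" and its "body", one argument or row to a line. send_rows: Moves the arm, as the interface text tells. Its arguments: {"type":"object","properties":{"series":{"type":"array"}},"required":["series"]}

```bash
ls; mkdir -p pics
cat > h.py <<'E'
import numpy as np, cv2
from bench import monitor, get_image, camera_info, job_done
def save(img,p): cv2.imwrite(p,cv2.cvtColor(img,cv2.COLOR_RGB2BGR))
def ray(ci,uv,z):
    K=np.array(ci["intrinsics"],float);R=np.array(ci["R"]);t=np.array(ci["t"]).ravel()
    p=cv2.undistortPoints(np.array(uv,float).reshape(-1,1,2),K,np.array(ci["dist_coeffs"],float)).reshape(-1,2)
    d=np.c_[p,np.ones(len(p))]@R; c=-R.T@t
    return c+d*((z-c[2])/d[:,2])[:,None]
def proj(ci,X):
    return cv2.projectPoints(np.array(X,float).reshape(-1,1,3),cv2.Rodrigues(np.array(ci["R"],float))[0],np.array(ci["t"],float),np.array(ci["intrinsics"],float),np.array(ci["dist_coeffs"],float))[0].reshape(-1,2)
E
python3 - <<'E'
from h import *
for n in("top","side"):
    save(get_image(n),f"pics/{n}0.png"); ci=camera_info(n); R=np.array(ci["R"]);print(n,-R.T@np.array(ci["t"]).ravel(),R[2],ci["intrinsics"][0])
s=monitor.read_state();print(s)
E
```

```text
pics
top [ 332.65948741  -23.29517338 1471.59418409] [ 0.13043465 -0.00293233 -0.99145257] [579.14592042   0.         319.46634084]
side [ 26.0295846  451.58811886 912.15814293] [ 0.43496826 -0.44778329 -0.78121235] [544.10100147   0.         334.12731285]
{'clock': 0.1, 'joints': array([-9.96404903e-01,  3.85507778e-01,  6.76975039e-03, -4.25216924e-04,
       -1.19399394e+00, -2.58568448e-01]), 'joint_vel': array([-0.00047184,  0.00051377,  0.00304338,  0.00211048, -0.00018976,
       -0.00079572]), 'joint_efforts': array([-3.13552919e-04, -3.93319738e+01,  1.88930136e+01,  4.19792891e+00,
       -2.59313492e-03,  1.04272524e-05]), 'position': array([ 193.96168007, -593.60088226,  230.31828561]), 'ee_rot': array([-1.57178502e-01,  9.87569715e-01,  9.65036480e-04, -2.10801848e-04]), 'contact_force': array([-0.30074632,  1.12930108,  0.34452677]), 'wrist_torque': array([-0.02912261,  0.01104473, -0.00971291]), 'grasp_force': 0.0, 'gripper_width': 85.57890790643008}
```

View pics/top0.png

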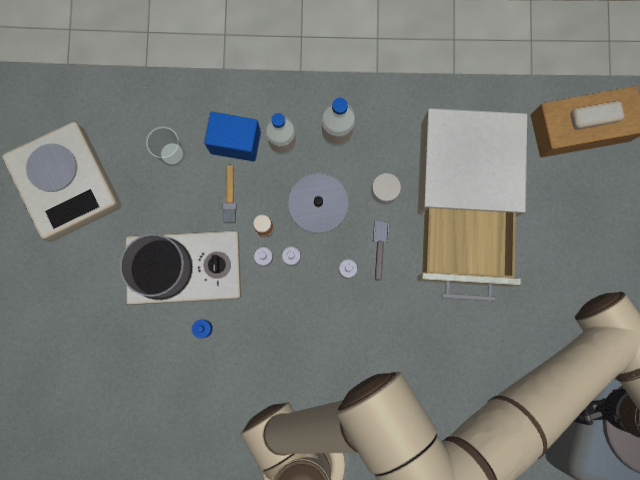

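View pics/side0.png

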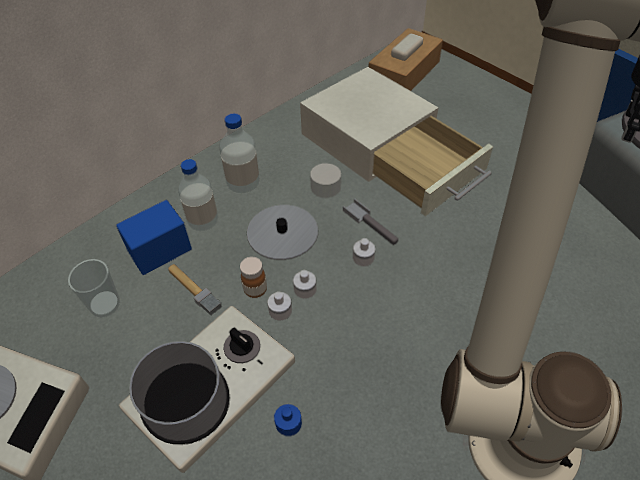

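The top view shows tins at (263,256), (291,256) and (348,268). The blue one at (202,329) is the decoy. The pot is at (157,266), dial (216,265), cover (318,202), brush (230,193), scoop (380,250), jar (263,225) and dishes (386,187). Next I measure these and take one enlarged crop.

Run:
```python
from h import *
im=cv2.cvtColor(cv2.imread("pics/top0.png"),cv2.COLOR_BGR2RGB)
ci=camera_info("top"); cs=camera_info("side")
save(cv2.resize(im[150:312,110:410],(800,432),interpolation=cv2.INTER_CUBIC),"pics/c1.png")
def P(n,uv,z,c=ci): print(n,np.round(ray(c,uv,z),0).tolist())
P("tinknobs",[(263,256),(291,256),(348,267)],50)
P("tinknobs side",[(281,297),(305,274),(365,243)],56,cs)
P("cover knob",[(318,202)],46); P("cover knob side",[(282,221)],46,cs)
P("cover disc",[(318,203)],16)
P("base corners",[(126,237),(238,232),(240,298),(127,304)],30)
P("dial",[(217,265)],74)
P("jar",[(262,221)],80);P("dishes",[(386,187)],45);
P("scoop end handle, pan end",[(379,279),(381,221)],16)
P("brush handle end, tip",[(230,165),(229,221)],18)
P("drawer wall tops L R",[(427,208),(517,208)],78)
P("front panel top",[(424,276),(520,281)],88)
P("cab",[(429,110),(526,115),(425,208),(525,212)],100)
P("handle",[(445,297),(494,298)],62)
# pot rim ellipse
h=cv2.cvtColor(im,cv2.COLOR_RGB2HSV)
s=monitor.read_state();w=camera_info("wrist");R=np.array(w["R"]);print("wristcam c",-R.T@np.array(w["t"]).ravel(),"fwd",R[2],"right",R[0],w["intrinsics"],s["position"])
```

```text
tinknobs [[502.0, 112.0, 50.0], [503.0, 43.0, 50.0], [479.0, -99.0, 50.0]]
tinknobs side [[494.0, 112.0, 56.0], [501.0, 43.0, 56.0], [471.0, -96.0, 56.0]]
cover knob [[642.0, -21.0, 46.0]]
cover knob side [[643.0, -23.0, 46.0]]
cover disc [[645.0, -21.0, 16.0]]
base corners [[545.0, 456.0, 30.0], [564.0, 178.0, 30.0], [398.0, 167.0, 30.0], [378.0, 443.0, 30.0]]
dial [[475.0, 220.0, 74.0]]
jar [[584.0, 114.0, 80.0]]
dishes [[684.0, -192.0, 45.0]]
scoop end handle, pan end [[454.0, -179.0, 16.0], [602.0, -183.0, 16.0]]
brush handle end, tip [[740.0, 207.0, 18.0], [593.0, 204.0, 18.0]]
drawer wall tops L R [[625.0, -288.0, 78.0], [629.0, -507.0, 78.0]]
front panel top [[457.0, -279.0, 88.0], [450.0, -506.0, 88.0]]
cab [[866.0, -289.0, 100.0], [857.0, -526.0, 100.0], [620.0, -279.0, 100.0], [615.0, -518.0, 100.0]]
handle [[410.0, -334.0, 62.0], [410.0, -452.0, 62.0]]
wristcam c [ 126.98892803 -616.68041991  372.89509543] fwd [ 0.26229488  0.08859243 -0.96091247] right [-0.30943029  0.95091672  0.00320741] [[333.67839806   0.         321.53485071]
 [  0.         333.67839806 240.8784269 ]
 [  0.           0.           1.        ]] [ 193.96168007 -593.60088226  230.31828561]
```

View pics/c1.png

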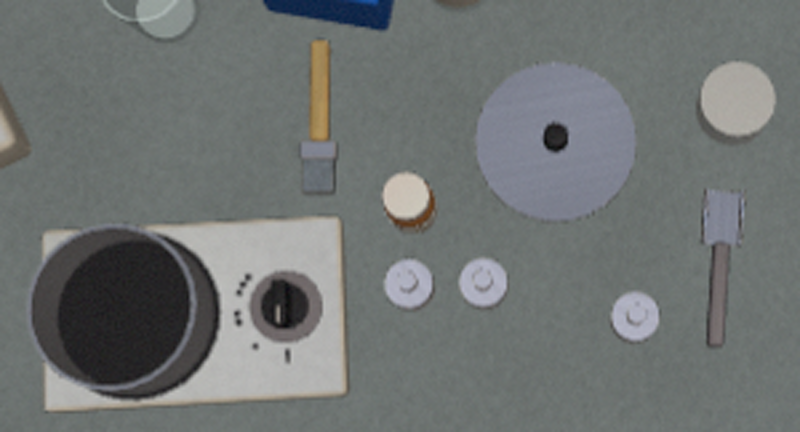

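The crop confirms three silver tins at crop (408,283), (483,281) and (635,316). They are silver, with body and knob, so they fit; the blue one does not. Now I align the tool with the world axes and move over the scene.

>>> {"method": "send_rows", "body": {
  "series": [
    [[0,0,-20],[0,0,0.105],85],
    [[0,0,-20],[0,0,0.105],85],
    [[0,0,-20],[0,0,0.106],85],
    [[-19,43,0],[0,0,0],85],
    [[-19,43,0],[0,0,0],85],
    [[-19,43,0],[0,0,0],85],
    [[-19,43,0],[0,0,0],85],
    [[-19,43,0],[0,0,0],85]
  ]
}}

```text
clock: 0.9
position: [289.3, -377.2, 290.9]
ee_rot: [0.0, 1.0, 0.0, -0.0]
contact_force: [0.9, -0.0, 0.8]
gripper_width: 85.3
grasp_force: 0.0
```

Run:
```python
from h import *
s=monitor.read_state();print(s["clock"],s["position"],s["ee_rot"],s["joints"])
save(get_image("wrist"),"pics/w1.png");save(get_image("top"),"pics/t1.png")
import pickle;pickle.dump(camera_info("wrist"),open("w1.pkl","wb"))
```

```text
0.9 [ 289.29635776 -377.20018664  290.89947915] [ 3.62066385e-04  9.99999870e-01  2.93410910e-04 -2.05707334e-04] [-5.73870900e-01  8.55340738e-02 -2.39735867e-01 -2.84566197e-04
 -1.24619039e+00 -9.97558712e-01]
```

View pics/w1.png

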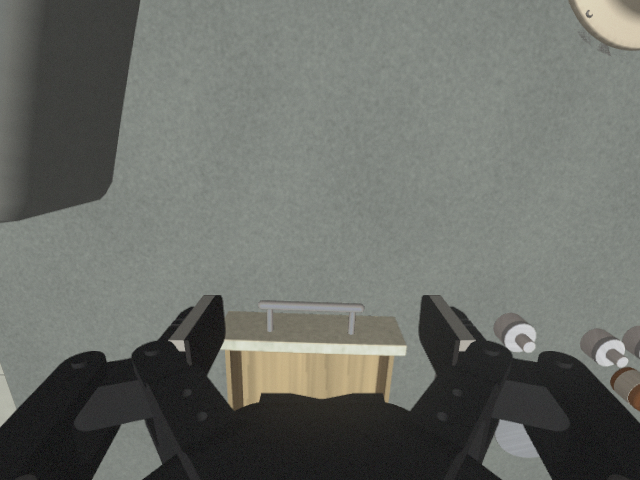

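The view shows the drawer, with handle ends at (262,304) and (362,308) and front-panel inner top edge at (222,341)–(406,350). The tins lie to the right. Image right is +y and image down is +x. I move on over the tins.

>>> {"method": "send_rows", "body": {
  "series": [
    [[-19,45,5],[0,0,0],85],
    [[-19,45,5],[0,0,0],85],
    [[-19,45,5],[0,0,0],85],
    [[-19,45,5],[0,0,0],85],
    [[-19,45,5],[0,0,0],85],
    [[-19,45,5],[0,0,0],50],
    [[-19,45,5],[0,0,0],50],
    [[0,0,0],[0,0,0],50]
  ]
}}

```text
clock: 1.8
position: [423.8, -60.4, 255.4]
ee_rot: [-0.003, 1.0, 0.0, -0.0]
contact_force: [-0.2, -0.1, -0.4]
gripper_width: 50.1
grasp_force: 0.0
```

Run:
```python
from h import *
import pickle
s=monitor.read_state();print(s["clock"],s["position"],s["ee_rot"])
ci=camera_info("wrist");im=get_image("wrist");save(im,"pics/w2.png");t=get_image("top");save(t,"pics/t2.png")
w1=pickle.load(open("w1.pkl","rb"))
print("handle",ray(w1,[(262,304),(362,308)],62).round(1).tolist(),"panel",ray(w1,[(222,341),(406,350)],88).round(1).tolist(), "walls", ray(w1,[(235,350),(387,357)],78).round(1).tolist())
```

```text
1.8 [423.76452841 -60.39429195 255.44006718] [-3.14644682e-03  9.99994934e-01  1.16506156e-04 -4.66895091e-04]
handle [[408.4, -448.4, 62.0], [413.3, -325.0, 62.0]] panel [[444.5, -493.7, 88.0], [456.0, -273.2, 88.0]] walls [[463.6, -481.9, 78.0], [472.8, -293.2, 78.0]]
```

View pics/w2.png

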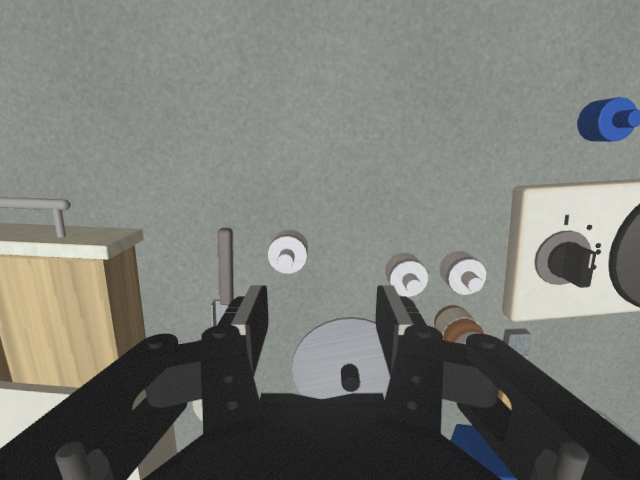

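The image shows tin knob tops at (285,261), (412,287) and (476,278). No fourth tin appears near the base.

Run:
```python
from h import *
ci=camera_info("wrist")
im=cv2.imread("pics/w2.png");h=cv2.cvtColor(im,cv2.COLOR_BGR2HSV)
m=((h[...,2]>165)&(h[...,1]<40)).astype(np.uint8)
n,l,st,ce=cv2.connectedComponentsWithStats(m)
for i in range(1,n):
    if 400<st[i,4]<3000: print(st[i],ce[i].round(1),ray(ci,[ce[i]],34).round(1))
print("lids",ray(ci,[(288,253),(408,277),(467,275)],34).round(1).tolist())
print("knob",ray(ci,[(285,261),(412,287),(476,278)],56).round(1).tolist())
t=camera_info("top")
im=cv2.imread("pics/t2.png");h=cv2.cvtColor(im,cv2.COLOR_BGR2HSV)
g=cv2.cvtColor(im,cv2.COLOR_BGR2GRAY)
m=((h[...,2]>165)&(h[...,1]<60)).astype(np.uint8)
n,l,st,ce=cv2.connectedComponentsWithStats(m)
for i in range(1,n):
    if 100<st[i,4]<5000: print(st[i],ce[i].round(1),ray(t,[ce[i]],34).round(1))
```

```text
[ 268  236   39   38 1068] [286.7 254.9] [[ 473.1 -104.2   34. ]]
[   0  241  108   19 1394] [ 53.3 249.8] [[ 467.6 -382.    34. ]]
[390 261  39  36 923] [409.2 278.4] [[502.2  39.2  34. ]]
[449 260  38  35 903] [467.2 276.8] [[500.4 108.5  34. ]]
[   0  388   69   60 2110] [ 23. 410.] [[ 707.3 -489.3   34. ]]
lids [[470.8, -102.6, 34.0], [500.4, 37.7, 34.0], [498.1, 108.0, 34.0]]
knob [[472.8, -103.9, 56.0], [503.5, 36.9, 56.0], [492.9, 108.3, 56.0]]
[   4  123  110  115 4042] [ 59.2 178.8] [[688.2 629.   34. ]]
[373 174  27  26 539] [386.2 186.8] [[ 687.1 -193.5   34. ]]
[254 215  17  17 222] [261.7 222.8] [[587.8 119.2  34. ]]
[ 163  232   75   69 1747] [204.8 255.2] [[502.8 258.   34. ]]
[255 248  17  12 130] [261.7 253. ] [[511.2 116.6  34. ]]
[ 275  258   50   40 1292] [297.7 277.9] [[450.6  25.2  34. ]]
[ 204  268   72  179 4723] [247.3 338.8] [[298.9 144.6  34. ]]
[423 273  97  11 491] [470.2 278.2] [[ 459.1 -403.1   34. ]]
[127 287  32  17 219] [136.1 297.5] [[394.5 420.8  34. ]]
[297 423  47  48 564] [321.5 437. ] [[ 71.4 -41.5  34. ]]
[255 451  27  29 543] [268.2 465.6] [[ 4.4 83.4 34. ]]
```

>>> {"method": "send_rows", "body": {
  "series": [
    [[-25,-21,20],[0,0,0],50],
    [[-25,-21,20],[0,0,0],50],
    [[0,0,45],[0,0,0],50],
    [[0,0,45],[0,0,0],50],
    [[0,0,40],[0,0,0],50],
    [[0,0,30],[0,0,0],50],
    [[0,0,15],[0,0,0],50],
    [[0,0,0],[0,0,0],50]
  ]
}}

```text
clock: 2.7
position: [469.9, -108.0, 39.1]
ee_rot: [0.002, 1.0, -0.0, -0.003]
contact_force: [-0.6, -0.6, 0.3]
gripper_width: 50.2
grasp_force: 0.0
```

Run:
```python
from h import *
s=monitor.read_state();print(s["position"])
save(get_image("wrist"),"pics/w3.png")
```

```text
[ 469.88875092 -107.99978407   39.14023335]
```

View pics/w3.png

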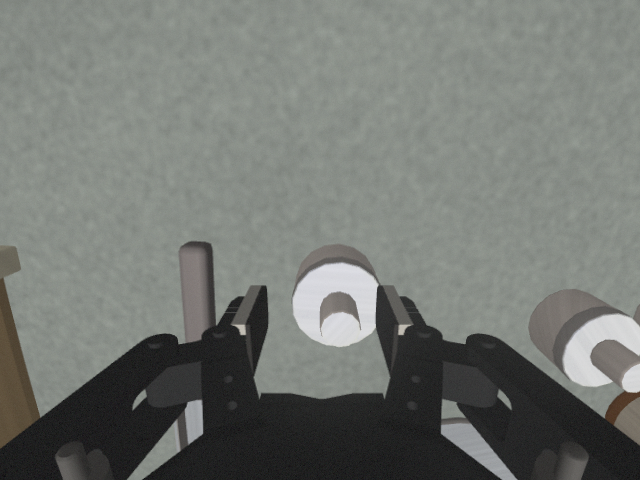

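The knob is at about (340,325), between the fingertips at columns 267 and 378, and about 18 px to the right of their centre.

Run:
```python
from h import *
ci=camera_info("wrist");s=monitor.read_state();p=s["position"]
print(ray(ci,[(340,325)],56),ray(ci,[(336,304)],34), proj(ci,[p,p+[0,0,19]]))
```

```text
[[ 475.03255973 -100.6827905    56.        ]] [[ 476.11450542 -101.46977193   34.        ]] [[323.40713312 301.18182179]
 [323.67549042 321.60349909]]
```

>>> {"method": "send_rows", "body": {
  "series": [
    [[-5.5,7,0],[0,0,0],50],
    [[0,0,0],[0,0,0],0],
    [[0,0,0],[0,0,0],0],
    [[0,0,0],[0,0,0],0],
    [[0,0,0],[0,0,0],0],
    [[0,0,-20],[0,0,0],0],
    [[0,0,-40],[0,0,0],0],
    [[0,0,-40],[0,0,0],0]
  ]
}}

```text
clock: 3.55
position: [476.6, -99.1, 141.6]
ee_rot: [0.0, 1.0, 0.0, -0.002]
contact_force: [1.6, -0.1, -1.5]
gripper_width: 15.3
grasp_force: 58.8
```

>>> {"method": "send_rows", "body": {
  "series": [
    [[0,20,-35],[0,0,0],0],
    [[0,30,-35],[0,0,0],0],
    [[0,40,0],[0,0,0],0],
    [[0,45,0],[0,0,0],0],
    [[0,45,0],[0,0,0],0],
    [[0,45,0],[0,0,0],0],
    [[0,40,0],[0,0,0],0],
    [[0,25,0],[0,0,0],0]
  ]
}}

```text
clock: 4.35
position: [477.0, 193.4, 210.9]
ee_rot: [-0.001, 1.0, 0.0, -0.0]
contact_force: [0.1, -1.3, 0.5]
gripper_width: 15.5
grasp_force: 58.9
```

Run:
```python
from h import *
s=monitor.read_state();print(s["clock"],s["position"],s["ee_rot"])
ci=camera_info("wrist");save(get_image("wrist"),"pics/w4.png")
t=camera_info("top");print("pot top-cam",ray(t,[(153,265)],110), "rim pred px",proj(ci,[[468+74*np.cos(a),364+74*np.sin(a),110] for a in (0,1.57,3.14,4.71)]).round())
```

```text
4.35 [476.98916051 193.38381592 210.86639841] [-9.52214823e-04  9.99999466e-01  9.32021406e-05 -3.91889273e-04]
pot top-cam [[468.01630595 362.91187301 110.        ]] rim pred px [[527. 317.]
 [632. 231.]
 [561. 130.]
 [450. 230.]]
```

View pics/w4.png

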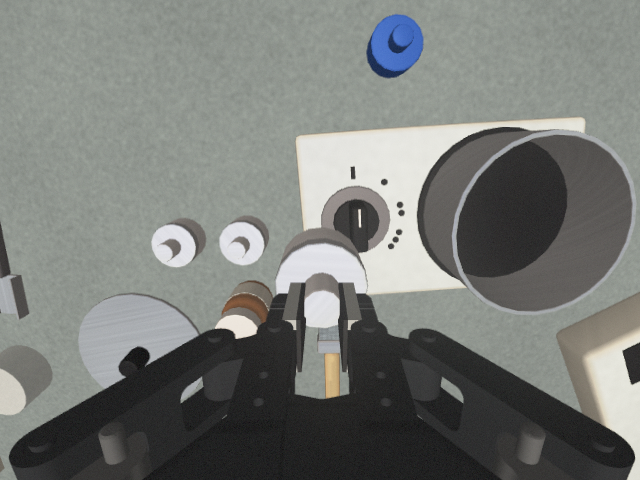

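The rim spans columns 453–636 and rows 129–313, so the pot axis is about (467,365). I carry tin A over the first slot.

>>> {"method": "send_rows", "body": {
  "series": [
    [[-7,35,0],[0,0,0],0],
    [[-7,45,0],[0,0,0],0],
    [[-7,45,0],[0,0,0],0],
    [[-6,30,0],[0,0,0],0],
    [[0,9,0],[0,0,0],0],
    [[0,0,0],[0,0,0],0],
    [[0,0,20],[0,0,0],0],
    [[0,0,0],[0,0,0],0]
  ]
}}

```text
clock: 5.2
position: [503.0, 352.3, 188.7]
ee_rot: [0.001, 1.0, -0.002, -0.003]
contact_force: [-0.2, -0.8, -1.4]
gripper_width: 15.3
grasp_force: 58.9
```

>>> {"method": "send_rows", "body": {
  "series": [
    [[-1,4,20],[0,0,0],0],
    [[0,0,35],[0,0,0],0],
    [[0,0,30],[0,0,0],0],
    [[0,0,18],[0,0,0],0],
    [[0,0,8],[0,0,0],0],
    [[0,0,0],[0,0,0],0],
    [[0,0,0],[0,0,32],0],
    [[0,0,0],[0,0,0],0]
  ]
}}

```text
clock: 6.0
position: [506.7, 359.3, 82.2]
ee_rot: [0.075, 0.997, 0.001, 0.001]
contact_force: [-0.0, 0.6, -1.2]
gripper_width: 15.0
grasp_force: 58.9
```

A typo put 32 in the turn of one row, and it was limited to 8.6°. I undo that, then lower and release.

>>> {"method": "send_rows", "body": {
  "series": [
    [[0,0,0],[0,0,-0.149],0],
    [[0,-2,5],[0,0,0],0],
    [[0,0,0],[0,0,0],0],
    [[0,0,0],[0,0,0],30],
    [[0,0,0],[0,0,0],30],
    [[0,0,-20],[0,0,0],30],
    [[0,0,-40],[0,0,0],30],
    [[0,0,-45],[0,0,0],30]
  ]
}}

```text
clock: 6.8
position: [505.0, 356.0, 179.7]
ee_rot: [0.001, 1.0, -0.002, -0.002]
contact_force: [1.6, 0.4, 0.1]
gripper_width: 29.8
grasp_force: 0.0
```

>>> {"method": "send_rows", "body": {
  "series": [
    [[1,-35,0],[0,0,0],50],
    [[1,-45,0],[0,0,0],50],
    [[1,-48,0],[0,0,0],50],
    [[1,-48,0],[0,0,0],50],
    [[1,-45,20],[0,0,0],50],
    [[0,-25,30],[0,0,0],50],
    [[0,0,0],[0,0,0],50],
    [[0,0,0],[0,0,0],50]
  ]
}}

```text
clock: 7.6
position: [500.6, 110.3, 130.1]
ee_rot: [0.001, 1.0, -0.0, -0.0]
contact_force: [0.6, 0.2, 0.4]
gripper_width: 49.9
grasp_force: 0.0
```

```bash
cat > m.py <<'E'
from h import *
def tins():
    s=monitor.read_state();print(s["clock"],s["position"].round(1),s["ee_rot"].round(4))
    ci=camera_info("wrist");im=get_image("wrist");h=cv2.cvtColor(im,cv2.COLOR_RGB2HSV)
    m=((h[...,2]>165)&(h[...,1]<40)).astype(np.uint8)
    n,l,st,ce=cv2.connectedComponentsWithStats(m)
    for i in range(1,n):
        if 400<st[i,4]<9000 and st[i,1]<380: 
            c=st[i,:2]+st[i,2:4]/2
            print(st[i],"lid34",ray(ci,[c],34)[0,:2].round(1),"top56",ray(ci,[c],56)[0,:2].round(1))
    return im
E
python3 -c "
from m import *
save(tins(),'pics/w5.png')"
```

```text
7.6 [500.6 110.3 130.1] [ 1.2e-03  1.0e+00 -4.0e-04 -3.0e-04]
[ 295  215   61   58 2509] lid34 [501.1 112.4] top56 [494.6 112.2]
[ 203  219   60   57 2381] lid34 [503.6  42.9] top56 [496.8  49.1]
[ 296  342   63   53 2546] lid34 [610.6 114.1] top56 [594.  113.7]
```

>>> {"method": "send_rows", "body": {
  "series": [
    [[-0.5,2,30],[0,0,0],50],
    [[0,0,35],[0,0,0],50],
    [[0,0,18],[0,0,0],50],
    [[0,0,8],[0,0,0],50],
    [[0,0,0],[0,0,0],50],
    [[0,0,0],[0,0,0],0],
    [[0,0,0],[0,0,0],0],
    [[0,0,0],[0,0,0],0]
  ]
}}

```text
clock: 8.45
position: [502.1, 113.4, 40.7]
ee_rot: [0.0, 1.0, 0.001, 0.001]
contact_force: [0.1, 0.5, 3.9]
gripper_width: 15.5
grasp_force: 58.5
```

>>> {"method": "send_rows", "body": {
  "series": [
    [[0,0,0],[0,0,0],0],
    [[0,0,-20],[0,0,0],0],
    [[0,0,-40],[0,0,0],0],
    [[0,0,-45],[0,0,0],0],
    [[0,0,-45],[0,0,0],0],
    [[2,20,-10],[0,0,0],0],
    [[5,40,0],[0,0,0],0],
    [[5,45,0],[0,0,0],0]
  ]
}}

```text
clock: 9.25
position: [488.8, 218.1, 200.3]
ee_rot: [0.002, 1.0, 0.001, 0.0]
contact_force: [1.2, 1.0, 0.1]
gripper_width: 15.4
grasp_force: 58.8
```

>>> {"method": "send_rows", "body": {
  "series": [
    [[15,40,0],[0,0,0],0],
    [[20,40,0],[0,0,0],0],
    [[18,40,0],[0,0,0],0],
    [[6,19,0],[0,0,0],0],
    [[0,0,0],[0,0,0],0],
    [[0,0,0],[0,0,0],0]
  ]
}}

```text
clock: 9.85
position: [430.1, 356.5, 198.9]
ee_rot: [0.001, 1.0, -0.0, -0.0]
contact_force: [0.1, 0.2, -0.4]
gripper_width: 15.4
grasp_force: 58.8
```

>>> {"method": "send_rows", "body": {
  "series": [
    [[0,0,25],[0,0,0],0],
    [[0,0,40],[0,0,0],0],
    [[0,0,35],[0,0,0],0],
    [[0,0,14],[0,0,0],0],
    [[0,0,7],[0,0,0],0],
    [[0,0,0],[0,0,0],0],
    [[0,0,0],[0,0,0],0]
  ]
}}

```text
clock: 10.55
position: [431.2, 357.0, 79.4]
ee_rot: [0.001, 1.0, 0.001, 0.001]
contact_force: [-0.3, 0.5, 0.3]
gripper_width: 15.2
grasp_force: 58.9
```

>>> {"method": "send_rows", "body": {
  "series": [
    [[0,0,3],[0,0,0],0],
    [[0,0,0],[0,0,0],0],
    [[0,0,0],[0,0,0],30],
    [[0,0,0],[0,0,0],30],
    [[0,0,-25],[0,0,0],30],
    [[0,0,-40],[0,0,0],30],
    [[0,0,-45],[0,0,0],30],
    [[-15,-35,0],[0,0,0],50]
  ]
}}

```text
clock: 11.35
position: [448.2, 327.3, 192.7]
ee_rot: [-0.003, 1.0, 0.006, 0.006]
contact_force: [1.4, 0.6, -0.3]
gripper_width: 43.4
grasp_force: 0.0
```

>>> {"method": "send_rows", "body": {
  "series": [
    [[-10,-45,0],[0,0,0],50],
    [[-10,-45,0],[0,0,0],50],
    [[-10,-46,0],[0,0,0],50],
    [[-10,-46,0],[0,0,0],50],
    [[-10,-46,15],[0,0,0],50],
    [[-6,-35,25],[0,0,0],50],
    [[0,-14,15],[0,0,0],50],
    [[0,0,0],[0,0,0],50]
  ]
}}

```text
clock: 12.15
position: [499.3, 42.6, 128.4]
ee_rot: [0.002, 1.0, -0.001, -0.002]
contact_force: [-0.0, -0.1, -0.1]
gripper_width: 50.2
grasp_force: 0.0
```

```bash
python3 -c "
from m import *
save(tins(),'pics/w6.png')"
```

```text
12.15 [499.3  42.6 128.4] [ 2.4e-03  1.0e+00 -8.0e-04 -2.4e-03]
[ 293  221   60   59 2518] lid34 [503.9  42.7] top56 [497.   42.6]
```

>>> {"method": "send_rows", "body": {
  "series": [
    [[-4.5,0,30],[0,0,0],50],
    [[0,0,35],[0,0,0],50],
    [[0,0,16],[0,0,0],50],
    [[0,0,8],[0,0,0],50],
    [[0,0,0],[0,0,0],50],
    [[0,0,0],[0,0,0],0],
    [[0,0,0],[0,0,0],0],
    [[0,0,0],[0,0,0],0]
  ]
}}

```text
clock: 13.0
position: [506.4, 45.3, 42.6]
ee_rot: [0.0, 1.0, 0.0, 0.001]
contact_force: [-0.6, 1.1, 2.8]
gripper_width: 15.3
grasp_force: 58.4
```

>>> {"method": "send_rows", "body": {
  "series": [
    [[0,0,0],[0,0,0],0],
    [[0,0,-20],[0,0,0],0],
    [[0,0,-40],[0,0,0],0],
    [[0,0,-45],[0,0,0],0],
    [[0,0,-45],[0,0,0],0],
    [[2,20,-10],[0,0,0],0],
    [[4,45,0],[0,0,0],0],
    [[4,46,0],[0,0,0],0]
  ]
}}

```text
clock: 13.8
position: [495.2, 156.4, 202.1]
ee_rot: [0.002, 1.0, 0.001, 0.0]
contact_force: [1.1, -0.0, -0.8]
gripper_width: 15.1
grasp_force: 58.8
```

>>> {"method": "send_rows", "body": {
  "series": [
    [[4,40,0],[0,0,0],0],
    [[5,45,0],[0,0,0],0],
    [[5,45,0],[0,0,0],0],
    [[5,45,0],[0,0,0],0],
    [[5,40,0],[0,0,0],0],
    [[4,22,0],[0,0,0],0],
    [[0,0,0],[0,0,0],0],
    [[0,0,0],[0,0,0],0]
  ]
}}

```text
clock: 14.6
position: [467.4, 392.4, 200.7]
ee_rot: [0.0, 1.0, -0.001, -0.001]
contact_force: [0.0, -0.0, -0.5]
gripper_width: 15.4
grasp_force: 58.8
```

Run:
```python
from h import *
save(np.hstack([cv2.resize(get_image("side")[320:480,90:300],(399,304)),cv2.resize(get_image("top")[215:315,105:245],(401,304))]),"pics/pot1.png")
```

```text
(no output)
```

View pics/pot1.png

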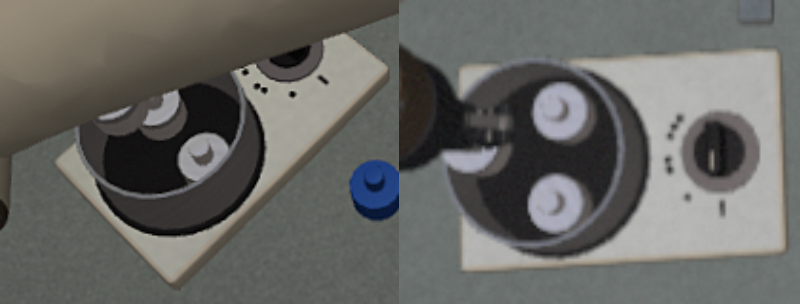

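Both panels show two tins standing in the pot and the third held above a free spot. I lower it.

>>> {"method": "send_rows", "body": {
  "series": [
    [[0,0,25],[0,0,0],0],
    [[0,0,40],[0,0,0],0],
    [[0,0,35],[0,0,0],0],
    [[0,0,14],[0,0,0],0],
    [[0,0,7],[0,0,0],0],
    [[0,0,0],[0,0,0],0],
    [[0,0,0],[0,0,0],0]
  ]
}}

```text
clock: 15.4
position: [468.9, 393.7, 82.1]
ee_rot: [0.001, 1.0, 0.001, 0.001]
contact_force: [-0.3, 0.1, 0.0]
gripper_width: 15.1
grasp_force: 58.8
```

>>> {"method": "send_rows", "body": {
  "series": [
    [[0,0,3.5],[0,0,0],0],
    [[0,0,0],[0,0,0],0],
    [[0,0,0],[0,0,0],30],
    [[0,0,0],[0,0,0],30],
    [[0,0,-25],[0,0,0],30],
    [[0,0,-40],[0,0,0],30],
    [[0,0,-45],[0,0,0],30],
    [[-12,-35,-10],[0,0,0],60]
  ]
}}

```text
clock: 16.2
position: [481.9, 362.4, 203.2]
ee_rot: [-0.002, 1.0, 0.004, 0.005]
contact_force: [1.7, -0.1, 0.1]
gripper_width: 43.4
grasp_force: 0.0
```

>>> {"method": "send_rows", "body": {
  "series": [
    [[-18,-43,0],[0,0,0],60],
    [[-18,-43,0],[0,0,0],60],
    [[-18,-43,0],[0,0,0],60],
    [[-18,-43,0],[0,0,0],60],
    [[-18,-43,0],[0,0,0],60],
    [[-18,-43,0],[0,0,0],60],
    [[-18,-43,0],[0,0,0],60],
    [[-10,-43,0],[0,0,0],60]
  ]
}}

```text
clock: 17.0
position: [616.4, 11.9, 197.0]
ee_rot: [0.001, 1.0, -0.0, 0.0]
contact_force: [-0.3, 0.5, -0.1]
gripper_width: 60.2
grasp_force: 0.0
```

```bash
cat >> m.py <<'E'
def cover():
    for n in("wrist","top"):
        ci=camera_info(n);im=get_image(n);hs=cv2.cvtColor(im,cv2.COLOR_RGB2HSV)
        m=((hs[...,0]>112)&(hs[...,0]<140)&(hs[...,1]>12)&(hs[...,1]<60)&(hs[...,2]>100)).astype(np.uint8)
        k,l,st,ce=cv2.connectedComponentsWithStats(m)
        for i in range(1,k):
            if st[i,4]>1200:
                b=st[i];c=b[:2]+b[2:4]/2
                print(n,b,ray(ci,[c],16)[0,:2].round(1))
        save(im,f"pics/cov_{n}.png")
E
python3 -c "
from m import *
print(monitor.read_state()['position'],monitor.read_state()['clock']);cover()"
```

```text
[616.41593499  11.8786476  197.00430927] 17.0
wrist [ 214  169  150  104 6390] [618.6 -21.1]
top [ 288  182   61   51 1345] [633.7 -22.9]
```

View pics/cov_wrist.png

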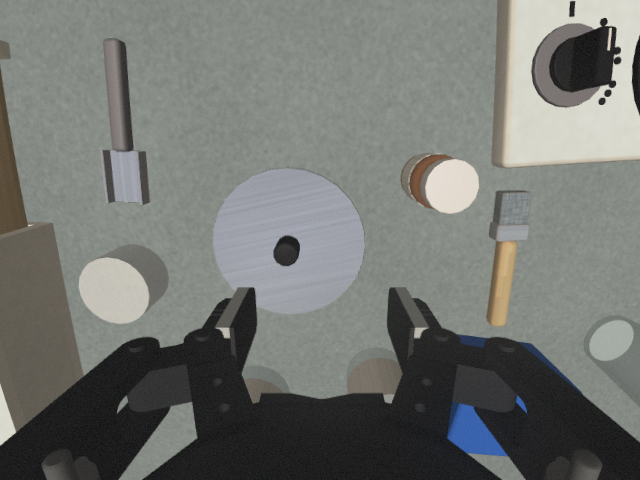

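The cover disc is centred at (289,241), with its knob top at (286,251). The scoop runs from (115,40) to (126,203) and the brush from (498,324) to (513,192).

Run:
```python
from h import *
ci=camera_info("wrist")
print("disc",ray(ci,[(289,241)],16).round(1),"knob",ray(ci,[(286,253)],46).round(1))
print("scoop",ray(ci,[(115,40),(126,203)],16).round(1).tolist(),"brush",ray(ci,[(498,324),(513,192)],18).round(1).tolist())
print("dial top bar",ray(ci,[(610,27),(610,83)],74).round(1).tolist())
```

```text
disc [[638.3 -24.8  16. ]] knob [[641.3 -24.9  46. ]]
scoop [[451.1, -174.1, 16.0], [597.7, -185.9, 16.0]] brush [[734.7, 201.3, 18.0], [589.7, 195.7, 18.0]]
dial top bar [[459.2, 222.6, 74.0], [498.2, 229.5, 74.0]]
```

>>> {"method": "send_rows", "body": {
  "series": [
    [[-12,-17,20],[0,0,0],60],
    [[-13,-18,35],[0,0,0],60],
    [[0,0,40],[0,0,0],60],
    [[0,0,10],[0,0,0],60],
    [[0,0,0],[0,0,0],60],
    [[0,0,0],[0,0,0],60]
  ]
}}

```text
clock: 17.7
position: [641.6, -20.6, 93.8]
ee_rot: [-0.0, 1.0, -0.0, 0.002]
contact_force: [0.4, 0.3, 0.2]
gripper_width: 59.9
grasp_force: 0.0
```

Run:
```python
from h import *
s=monitor.read_state();print(s["position"],s["ee_rot"])
ci=camera_info("wrist");im=get_image("wrist");h=cv2.cvtColor(im,cv2.COLOR_RGB2HSV)
m=((h[...,2]>110)&(h[...,1]<70)&(h[...,0]>105)).astype(np.uint8);m[:60]=0
m=cv2.morphologyEx(m,cv2.MORPH_OPEN,np.ones((5,5)))
k,l,st,ce=cv2.connectedComponentsWithStats(m)
i=1+np.argmax(st[1:,4]);b=st[i];print(b)
# dark knob inside
f=np.zeros_like(m);cs,_=cv2.findContours((l==i).astype(np.uint8),cv2.RETR_EXTERNAL,2);c=max(cs,key=cv2.contourArea)
pts=c[:,0];up=pts[pts[:,1]<b[1]+0.55*b[3]]  # upper arc unobstructed
w=ray(ci,up,16)[:,:2]
A=np.c_[2*w,np.ones(len(w))];x=np.linalg.lstsq(A,(w**2).sum(1),rcond=None)[0];print("circle",x[:2],np.sqrt(x[2]+x[0]**2+x[1]**2))
save(im,"pics/w7.png")
```

```text
[641.64053214 -20.59388957  93.8426262 ] [-2.17499811e-04  9.99998693e-01 -9.15439013e-05  1.59963193e-03]
[  210   139   217   184 27272]
circle [639.13913297 -24.22366167] 72.40531135594692
```

Run:
```python
from h import *
ci=camera_info("wrist");im=cv2.imread("pics/w7.png");g=cv2.cvtColor(im,cv2.COLOR_BGR2GRAY)
print(ray(ci,[(318,138),(318,132),(210,240),(427,240)],16).round(1).tolist())
print(g[110:170:3,260].tolist(),g[110:170:3,380].tolist());print(g[230,180:240:3].tolist(),g[230,400:450:3].tolist())
m=(g<45).astype(np.uint8);m[330:]=0;m[:,:270]=0;m[:,375:]=0
k,l,st,ce=cv2.connectedComponentsWithStats(m);print(st[1:][st[1:,4]>100],[ (c.round(1),ray(ci,[c],46).round(1)) for c,s in zip(ce[1:],st[1:]) if s[4]>100])
```

```text
[[567.3, -23.5, 16.0], [563.6, -23.5, 16.0], [634.6, -98.5, 16.0], [634.7, 51.7, 16.0]]
[132, 137, 139, 130, 133, 144, 144, 140, 135, 142, 140, 138, 140, 136, 139, 136, 161, 161, 158, 162] [135, 137, 138, 137, 137, 135, 138, 140, 144, 143, 144, 137, 135, 128, 136, 123, 159, 159, 159, 166]
[137, 137, 137, 136, 141, 147, 143, 134, 130, 139, 159, 160, 163, 164, 164, 165, 166, 166, 167, 162] [161, 164, 165, 163, 167, 163, 164, 160, 160, 161, 141, 135, 132, 134, 140, 135, 133]
[[302 240  36  24 384]] [(array([319.4, 249. ]), array([[631.6, -22.6,  46. ]]))]
```

Run:
```python
from h import *
ci=camera_info("wrist");im=cv2.imread("pics/w7.png")
print(proj(ci,[[x,-22,z] for x in(635,640,645) for z in (16,46)]).round(1).tolist())
cv2.imwrite("pics/w7c.png",cv2.resize(im[200:350,200:440],(720,450)))
```

```text
[[320.5, 240.5], [320.4, 254.4], [320.5, 247.4], [320.4, 262.2], [320.5, 254.3], [320.5, 269.9]]
```

View pics/w7c.png

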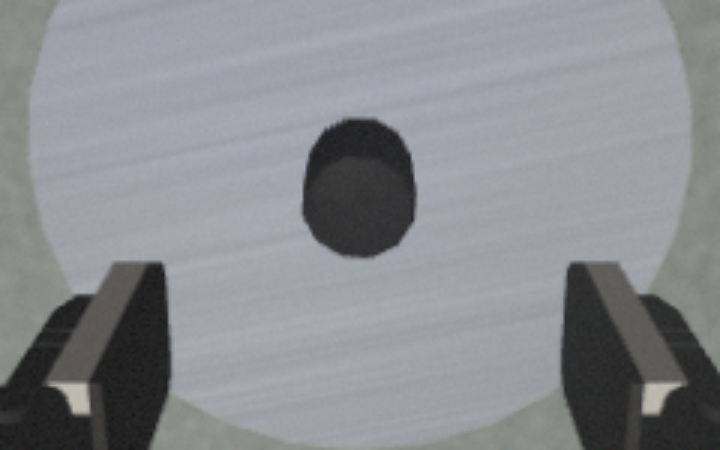

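The knob top is centred at crop (360,206), so the cover is at about (644,-22). I grip it.

>>> {"method": "send_rows", "body": {
  "series": [
    [[-2.5,-1.5,30],[0,0,0],60],
    [[0,0,25],[0,0,0],60],
    [[0,0,12],[0,0,0],60],
    [[0,0,4],[0,0,0],60],
    [[0,0,0],[0,0,0],40],
    [[0,0,0],[0,0,0],0],
    [[0,0,0],[0,0,0],0],
    [[0,0,0],[0,0,0],0]
  ]
}}

```text
clock: 18.55
position: [644.0, -22.4, 22.7]
ee_rot: [0.0, 1.0, 0.0, 0.002]
contact_force: [-1.3, 2.2, 6.2]
gripper_width: 22.2
grasp_force: 58.8
```

>>> {"method": "send_rows", "body": {
  "series": [
    [[0,0,0],[0,0,0],0],
    [[0,0,-10],[0,0,0],0],
    [[0,0,-25],[0,0,0],0],
    [[0,0,-35],[0,0,0],0],
    [[0,0,-40],[0,0,0],0],
    [[0,0,-35],[0,0,0],0],
    [[0,0,-15],[0,0,0],0],
    [[0,0,0],[0,0,0],0]
  ]
}}

```text
clock: 19.35
position: [643.9, -22.8, 183.9]
ee_rot: [0.001, 1.0, 0.0, 0.003]
contact_force: [-0.2, -0.1, -2.6]
gripper_width: 21.9
grasp_force: 58.9
```

>>> {"method": "send_rows", "body": {
  "series": [
    [[8,18,0],[0,0,0],0],
    [[14,31,0],[0,0,0],0],
    [[17,37,0],[0,0,0],0],
    [[17,37,0],[0,0,0],0],
    [[17,37,0],[0,0,0],0],
    [[17,37,0],[0,0,0],0],
    [[12,26,0],[0,0,0],0],
    [[5,12,0],[0,0,0],0]
  ]
}}

```text
clock: 20.15
position: [533.8, 213.8, 178.8]
ee_rot: [-0.0, 1.0, -0.001, -0.002]
contact_force: [0.6, -0.3, -2.7]
gripper_width: 22.0
grasp_force: 59.2
```

>>> {"method": "send_rows", "body": {
  "series": [
    [[8,18,0],[0,0,0],0],
    [[14,32,0],[0,0,0],0],
    [[17,38,0],[0,0,0],0],
    [[15,35,0],[0,0,0],0],
    [[9,20,0],[0,0,0],0],
    [[4,8,0],[0,0,0],0],
    [[0,0,0],[0,0,0],0],
    [[0,0,0],[0,0,0],0]
  ]
}}

```text
clock: 20.95
position: [469.4, 362.2, 180.0]
ee_rot: [0.001, 1.0, -0.001, -0.001]
contact_force: [-1.2, 0.5, -2.7]
gripper_width: 22.2
grasp_force: 59.3
```

Run:
```python
from h import *
print(monitor.read_state()["position"])
t=get_image("top");s=get_image("side");w=get_image("wrist")
for n,i in zip("tsw",(t,s,w)): save(i,f"pics/p_{n}.png")
save(np.hstack([cv2.resize(w[60:400,120:520],(470,400)),cv2.resize(s[310:480,90:240],(330,400))]),"pics/p_c.png")
```

```text
[469.38080967 362.17744304 180.01612616]
```

View pics/p_c.png

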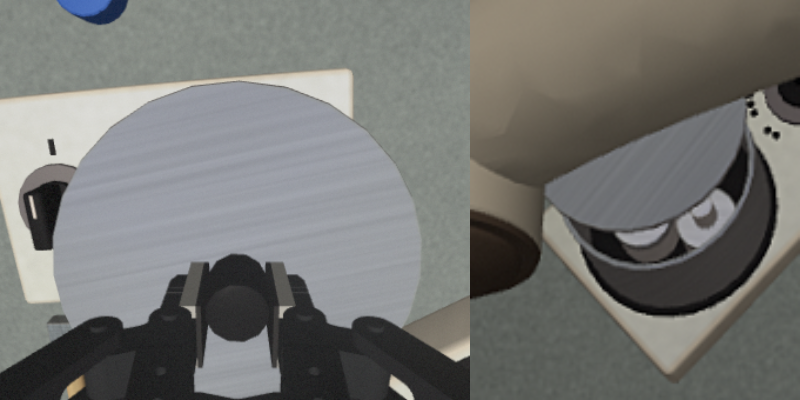

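The cover is held level over the pot, and the tins are visible below it. I lower it.

>>> {"method": "send_rows", "body": {
  "series": [
    [[2,2.3,8],[0,0,0],0],
    [[0,0,15],[0,0,0],0],
    [[0,0,12],[0,0,0],0],
    [[0,0,8],[0,0,0],0],
    [[0,0,5],[0,0,0],0],
    [[0,0,0],[0,0,0],0],
    [[0,0,0],[0,0,0],0]
  ]
}}

```text
clock: 21.8
position: [467.6, 366.0, 133.1]
ee_rot: [0.001, 1.0, 0.0, 0.0]
contact_force: [1.1, 0.1, -2.6]
gripper_width: 22.0
grasp_force: 59.3
```

>>> {"method": "send_rows", "body": {
  "series": [
    [[0,-1,3],[0,0,0],0],
    [[0,0,3],[0,0,0],0],
    [[0,0,2],[0,0,0],0],
    [[0,0,0],[0,0,0],0],
    [[0,0,0],[0,0,0],0]
  ]
}}

```text
clock: 22.3
position: [467.4, 364.7, 124.8]
ee_rot: [0.001, 1.0, -0.0, 0.0]
contact_force: [0.2, 0.5, -3.1]
gripper_width: 21.9
grasp_force: 59.3
```

>>> {"method": "send_rows", "body": {
  "series": [
    [[0,0,1.5],[0,0,0],0],
    [[0,0,1],[0,0,0],0],
    [[0,0,0],[0,0,0],0],
    [[0,0,0],[0,0,0],0]
  ]
}}

```text
clock: 22.7
position: [467.4, 364.8, 122.7]
ee_rot: [0.001, 1.0, 0.0, 0.0]
contact_force: [-0.7, -0.8, -0.1]
gripper_width: 22.4
grasp_force: 59.7
```

>>> {"method": "send_rows", "body": {
  "series": [
    [[0,0,0],[0,0,0],40],
    [[0,0,0],[0,0,0],40],
    [[0,0,-15],[0,0,0],50],
    [[0,0,-35],[0,0,0],50],
    [[0,0,-45],[0,0,0],50],
    [[0,0,-10],[0,0,-0.149],50],
    [[0,0,0],[0,0,-0.149],50],
    [[0,0,0],[0,0,-0.149],50]
  ]
}}

```text
clock: 23.5
position: [467.6, 365.1, 228.5]
ee_rot: [-0.224, 0.975, 0.001, 0.001]
contact_force: [-0.1, -0.9, -0.3]
gripper_width: 49.9
grasp_force: 0.0
```

>>> {"method": "send_rows", "body": {
  "series": [
    [[0,0,0],[0,0,-0.149],50],
    [[0,0,0],[0,0,-0.149],50],
    [[0,0,0],[0,0,-0.149],50],
    [[0,0,0],[0,0,-0.149],50],
    [[0,0,0],[0,0,-0.149],50],
    [[0,0,0],[0,0,-0.149],50],
    [[0,0,0],[0,0,-0.149],50],
    [[0,0,0],[0,0,-0.149],50]
  ]
}}

```text
clock: 24.3
position: [467.5, 364.8, 227.6]
ee_rot: [0.733, -0.681, 0.0, -0.0]
contact_force: [0.4, -0.3, -1.2]
gripper_width: 50.0
grasp_force: 0.0
```

>>> {"method": "send_rows", "body": {
  "series": [
    [[0,0,0],[0,0,-0.149],50],
    [[0,0,0],[0,0,-0.149],50],
    [[0,0,0],[0,0,-0.149],50],
    [[0,0,0],[0,0,-0.149],50],
    [[0,0,0],[0,0,-0.149],50],
    [[0,0,0],[0,0,-0.149],50],
    [[0,0,0],[0,0,-0.149],50],
    [[0,0,0],[0,0,-0.149],50]
  ]
}}

```text
clock: 25.1
position: [467.5, 364.9, 227.6]
ee_rot: [0.988, -0.152, 0.0, -0.0]
contact_force: [0.9, 0.1, 0.2]
gripper_width: 50.1
grasp_force: 0.0
```

Run:
```python
from h import *
s=monitor.read_state();print(s["position"],s["ee_rot"],s["joints"])
from scipy.spatial.transform import Rotation as Ro
print(Ro.from_quat(s["ee_rot"]).as_matrix()[:2,0])
# cover check in top
t=get_image("top");sd=get_image("side");save(np.hstack([cv2.resize(sd[310:480,90:310],(440,340)),cv2.resize(t[215:315,105:245],(360,340))]),"pics/seat.png")
```

```text
[467.54226856 364.8621363  227.57149592] [ 9.88348357e-01 -1.52208265e-01  2.76123442e-04 -3.06442635e-04] [ 9.35593144e-01  3.32736727e-01 -8.02232460e-02  2.23788584e-04
 -1.15703723e+00  3.29508886e-01]
[ 0.95366514 -0.30086975]
```

View pics/seat.png

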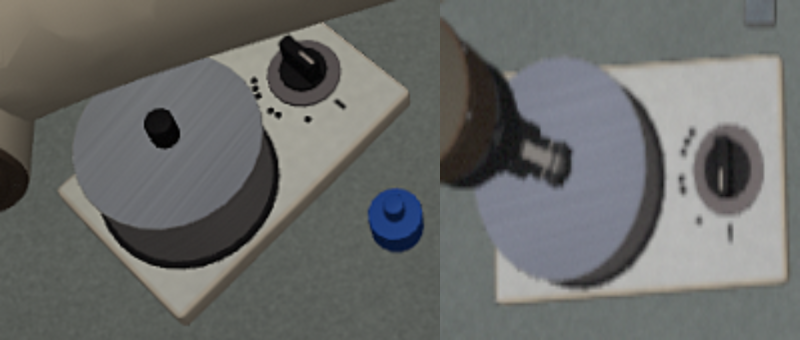

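The cover sits level on the rim. I go on to the dial.

>>> {"method": "send_rows", "body": {
  "series": [
    [[0,0,0],[0,0,-0.124],50],
    [[0,0,0],[0,0,-0.124],50],
    [[0,0,0],[0,0,-0.124],50],
    [[0,35,0],[0,0,0],50],
    [[0,40,0],[0,0,0],50],
    [[0,40,0],[0,0,0],50],
    [[0.5,25,0],[0,0,0],50],
    [[0,0,0],[0,0,0],50]
  ]
}}

```text
clock: 26.0
position: [476.2, 222.4, 227.9]
ee_rot: [1.0, 0.027, 0.0, -0.0]
contact_force: [0.3, 0.6, 0.2]
gripper_width: 50.1
grasp_force: 0.0
```

Run:
```python
from h import *
from scipy.spatial.transform import Rotation as Ro
s=monitor.read_state();print(s["position"],Ro.from_quat(s["ee_rot"]).as_matrix()[:2,0],s["joints"][5])
ci=camera_info("wrist");im=get_image("wrist");save(im,"pics/d0.png")
g=cv2.cvtColor(im,cv2.COLOR_RGB2GRAY);u,v=proj(ci,[[477,225,60]])[0];print(u,v)
u,v=int(u),int(v)
print(proj(ci,[[477,225,74],[456,223.6,74],[498,226.4,74]]).round(1).tolist())
save(cv2.resize(im[v-90:v+90,u-120:u+120],(800,600),interpolation=cv2.INTER_CUBIC),"pics/d0c.png");print(u-120,v-90)
```

```text
[476.20180562 222.44966613 227.86256107] [0.99855565 0.05372608] 0.8785103690063073
318.35075661949327 220.15146380491123
[[318.2, 223.5], [318.6, 245.6], [317.8, 200.6]]
198 130
```

View pics/d0c.png

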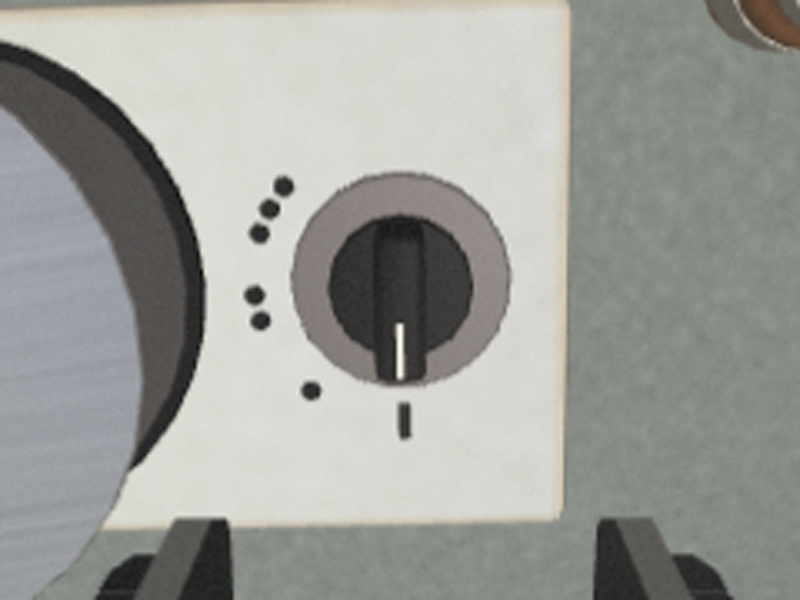

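The bar stands at the "off" mark. Its white line at crop (400,350) points to the bar symbol at (404,420), and the two dots are at (257,308). I grip at about (477,225).

>>> {"method": "send_rows", "body": {
  "series": [
    [[1,-2.5,30],[0,0,0],50],
    [[0,0,45],[0,0,0],50],
    [[0,0,45],[0,0,0],50],
    [[0,0,32],[0,0,0],40],
    [[0,0,16],[0,0,0],40],
    [[0,0,8],[0,0,0],40],
    [[0,0,0],[0,0,0],40],
    [[0,0,0],[0,0,0],40]
  ]
}}

```text
clock: 26.85
position: [477.9, 228.6, 52.2]
ee_rot: [1.0, 0.03, 0.001, -0.001]
contact_force: [-0.5, 0.0, 0.5]
gripper_width: 40.4
grasp_force: 0.0
```

>>> {"method": "send_rows", "body": {
  "series": [
    [[0,3,0.5],[0,0,0],40],
    [[0,0,0],[0,0,0],40],
    [[0,0,0],[0,0,0],0],
    [[0,0,0],[0,0,0],0],
    [[0,0,0],[0,0,0],0],
    [[0,0,0],[0,0,0],0]
  ]
}}

```text
clock: 27.45
position: [477.7, 226.1, 51.7]
ee_rot: [1.0, 0.03, 0.001, -0.001]
contact_force: [-2.6, 3.9, 2.8]
gripper_width: 12.3
grasp_force: 60.7
```

>>> {"method": "send_rows", "body": {
  "series": [
    [[0,0,0],[0,0,0.14],0],
    [[0,0,0],[0,0,0.14],0],
    [[0,0,0],[0,0,0.14],0],
    [[0,0,0],[0,0,0.14],0],
    [[0,0,0],[0,0,0.14],0],
    [[0,0,0],[0,0,0.14],0],
    [[0,0,0],[0,0,0.14],0],
    [[0,0,0],[0,0,0.14],0]
  ]
}}

```text
clock: 28.25
position: [477.6, 226.2, 51.7]
ee_rot: [0.862, -0.508, 0.0, -0.002]
contact_force: [-3.1, 4.8, 4.2]
gripper_width: 12.8
grasp_force: 60.6
```

>>> {"method": "send_rows", "body": {
  "series": [
    [[0,0,0],[0,0,0.14],0],
    [[0,0,0],[0,0,0.14],0],
    [[0,0,0],[0,0,0],0],
    [[0,0,0],[0,0,0],0]
  ]
}}

```text
clock: 28.65
position: [477.6, 226.3, 51.7]
ee_rot: [0.784, -0.621, -0.0, -0.002]
contact_force: [-2.6, 5.3, 3.6]
gripper_width: 12.8
grasp_force: 60.7
```

Run:
```python
from h import *
from scipy.spatial.transform import Rotation as Ro
s=monitor.read_state();x=Ro.from_quat(s["ee_rot"]).as_matrix()[:2,0];print(s["position"],np.arctan2(x[1],x[0]),s["contact_force"],s["wrist_torque"],s["joints"][5])
```

```text
[477.59295051 226.26983444  51.71042547] -1.3393724766404869 [-2.55245481  5.3239389   3.62361189] [ 1.28411977e+00  1.07145486e+00 -4.70414790e-04] -0.5167411910860664
```

>>> {"method": "send_rows", "body": {
  "series": [
    [[0,0,0],[0,0,0],35],
    [[0,0,0],[0,0,0],35],
    [[0,0,-20],[0,0,0],40],
    [[0,0,-40],[0,0,0],40],
    [[0,0,-50],[0,0,0],50],
    [[0,0,-50],[0,0,0],50],
    [[0,0,-15],[0,0,-0.14],50],
    [[0,0,0],[0,0,-0.14],50]
  ]
}}

```text
clock: 29.45
position: [478.7, 225.2, 229.8]
ee_rot: [0.864, -0.503, 0.002, -0.004]
contact_force: [0.2, 0.2, -0.1]
gripper_width: 49.6
grasp_force: 0.0
```

>>> {"method": "send_rows", "body": {
  "series": [
    [[0,0,0],[0,0,-0.14],50],
    [[0,0,0],[0,0,-0.14],50],
    [[0,0,0],[0,0,-0.14],50],
    [[0,0,0],[0,0,-0.14],50],
    [[0,0,0],[0,0,-0.14],50],
    [[0,0,0],[0,0,-0.14],50],
    [[0,0,0],[0,0,-0.14],50],
    [[0,0,0],[0,0,-0.11],50]
  ]
}}

```text
clock: 30.25
position: [477.1, 224.1, 225.6]
ee_rot: [1.0, 0.017, -0.0, 0.0]
contact_force: [-0.0, 0.7, -0.3]
gripper_width: 50.1
grasp_force: 0.0
```

Run:
```python
from h import *
from scipy.spatial.transform import Rotation as Ro
s=monitor.read_state();x=Ro.from_quat(s["ee_rot"]).as_matrix()[:2,0];print(s["position"],np.arctan2(x[1],x[0]),s["clock"])
w=get_image("wrist");save(w,"pics/d1.png");ci=camera_info("wrist")
u,v=proj(ci,[[477,225,60]])[0].astype(int)
t=get_image("top");save(t,"pics/t5.png")
save(np.hstack([cv2.resize(w[v-75:v+75,u-75:u+75],(500,500)),cv2.resize(t[150:300,180:270],(300,500))]),"pics/d1c.png")
```

```text
[477.11492502 224.05065314 225.56371301] 0.03478232085438034 30.25
```

View pics/d1c.png

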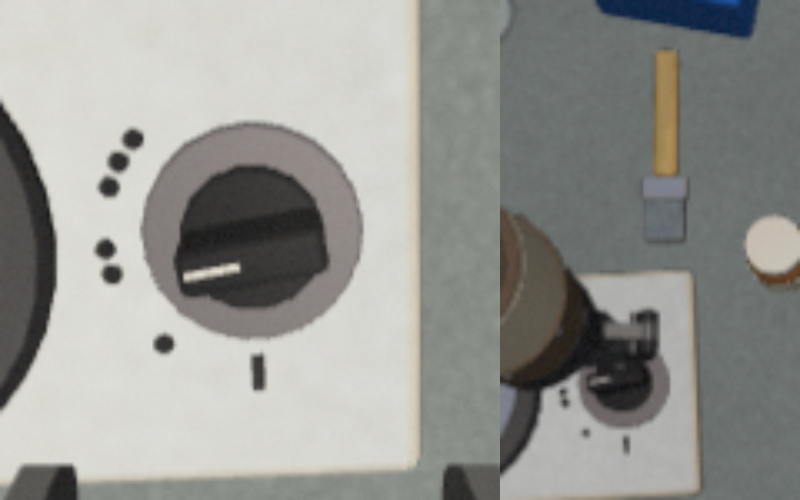

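The pointer line at (183–240,272) aims at the two-dot mark, about 10° from +y, which corresponds to 1.4 rad. The brush has not moved. I have used all my views, so from here I measure by masks only. Next is the brush.

>>> {"method": "send_rows", "body": {
  "series": [
    [[30,4,0],[0,0,0],50],
    [[45,7,0],[0,0,0],50],
    [[48,7,0],[0,0,0],50],
    [[42,6,0],[0,0,0],50],
    [[21,3,25],[0,0,0],50],
    [[0,0,40],[0,0,0],50],
    [[0,0,30],[0,0,0],50],
    [[0,0,0],[0,0,0],50]
  ]
}}

```text
clock: 31.15
position: [660.9, 201.4, 124.5]
ee_rot: [1.0, 0.013, -0.006, 0.002]
contact_force: [-0.8, 0.6, -0.3]
gripper_width: 49.8
grasp_force: 0.0
```

```bash
cat >> m.py <<'E'
def stick(kind,z):
    s=monitor.read_state();from scipy.spatial.transform import Rotation as Ro
    x=Ro.from_quat(s["ee_rot"]).as_matrix()[:2,0];print("tcp",s["position"].round(1),"yaw",np.arctan2(x[1],x[0]).round(3))
    for n in("wrist","top"):
        ci=camera_info(n);im=get_image(n);h=cv2.cvtColor(im,cv2.COLOR_RGB2HSV).astype(int)
        H,S,V=h[...,0],h[...,1],h[...,2]
        m=(H>10)&(H<28)&(S>90)&(V>120) if kind=="brush" else ((H>165)|(H<15))&(S>12)&(S<70)&(V>70)&(V<135)
        m=cv2.morphologyEx(m.astype(np.uint8),cv2.MORPH_OPEN,np.ones((3,3)))
        k,l,st,ce=cv2.connectedComponentsWithStats(m)
        for i in range(1,k):
            if st[i,4]>60:
                p=np.argwhere(l==i)[:,::-1];r=cv2.minAreaRect(p.astype(np.float32));w=max(r[1]);d=min(r[1])
                if w>3*d:
                    b=cv2.boxPoints(r);e=sorted([((b[i]+b[(i+1)%4])/2,np.linalg.norm(b[i]-b[(i+1)%4])) for i in range(4)],key=lambda q:q[1])[:2]
                    X=ray(ci,[q[0] for q in e],z)[:,:2];print(n,[q[0].round() for q in e],round(d,1),X.round(1).tolist(),"len",np.linalg.norm(X[0]-X[1]).round(1))
E
python3 -c "
from m import *
stick('brush',16)"
```

```text
tcp [660.9 201.4 124.5] yaw 0.026
wrist [array([315., 132.], dtype=float32), array([315., 261.], dtype=float32)] 22.0 [[738.6, 206.9], [640.3, 204.9]] len 98.3
top [array([229., 183.], dtype=float32), array([229., 202.], dtype=float32)] 6.0 [[692.7, 208.1], [643.0, 206.1]] len 49.7
```

>>> {"method": "send_rows", "body": {
  "series": [
    [[2.6,-4,30],[0,0,0],50],
    [[0,0,40],[0,0,0],50],
    [[0,0,28],[0,0,0],50],
    [[0,0,13],[0,0,0],50],
    [[0,0,7],[0,0,0],50],
    [[0,0,0],[0,0,0],50],
    [[0,0,0],[0,0,0],50]
  ]
}}

```text
clock: 31.95
position: [667.9, 207.9, 15.1]
ee_rot: [1.0, 0.015, 0.002, -0.001]
contact_force: [-0.5, -0.5, -0.3]
gripper_width: 49.8
grasp_force: 0.0
```

>>> {"method": "send_rows", "body": {
  "series": [
    [[-3,2.5,5],[0,0,0],50],
    [[0,0,4.5],[0,0,0],50],
    [[0,0,0],[0,0,0],40],
    [[0,0,0],[0,0,0],0],
    [[0,0,0],[0,0,0],0],
    [[0,0,0],[0,0,0],0],
    [[0,0,0],[0,0,0],0]
  ]
}}

```text
clock: 32.65
position: [663.9, 204.9, 3.7]
ee_rot: [1.0, 0.015, 0.0, -0.0]
contact_force: [0.6, 0.4, 2.0]
gripper_width: 16.4
grasp_force: 62.0
```

Run:
```python
from h import *
import pickle
def prof(im,ci,a,b,z):
    g=cv2.GaussianBlur(cv2.cvtColor(im,cv2.COLOR_BGR2GRAY).astype(np.float32),(0,0),.7)
    n=int(np.hypot(b[0]-a[0],b[1]-a[1]));P=np.linspace(a,b,n+1).astype(np.float32)
    v=cv2.remap(g,P[None,:,0].copy(),P[None,:,1].copy(),cv2.INTER_LINEAR)[0]
    d=np.diff(v);k=[i for i in range(1,len(d)-1) if abs(d[i])>10 and abs(d[i])>=abs(d[i-1]) and abs(d[i])>abs(d[i+1])]
    print([(round(float(d[i])),*ray(ci,[(P[i]+P[i+1])/2],z)[0,:2].round(0).tolist()) for i in k])
t=cv2.imread("pics/t5.png");ci=camera_info("top")
print("top x-profile z88"); 
for u in(450,490): prof(t,ci,(u,312),(u,190),88)
print("top y-profile at walls z78"); 
for r in(230,250): prof(t,ci,(415,r),(530,r),78)
w=cv2.imread("pics/w1.png");cw=pickle.load(open("w1.pkl","rb"))
print("w1 x z88"); prof(w,cw,(290,295),(290,395),88)
print("w1 y z78"); prof(w,cw,(205,380),(420,387),78)
```

```text
top x-profile z88
[(11, 407.0, -340.0), (44, 448.0, -341.0), (-23, 462.0, -341.0), (26, 625.0, -342.0)]
[(29, 445.0, -436.0), (-21, 459.0, -436.0), (30, 622.0, -439.0)]
top y-profile at walls z78
[(-20, 570.0, -280.0), (29, 571.0, -290.0), (-29, 574.0, -476.0), (35, 575.0, -495.0)]
[(-24, 521.0, -277.0), (27, 521.0, -289.0), (-34, 525.0, -475.0), (25, 526.0, -494.0)]
w1 x z88
[(-18, 391.0, -411.0), (17, 393.0, -411.0), (-11, 402.0, -411.0), (44, 444.0, -412.0), (-19, 458.0, -413.0), (-48, 518.0, -414.0)]
w1 y z78
[(31, 509.0, -517.0), (-33, 510.0, -491.0), (32, 510.0, -477.0), (-30, 516.0, -305.0), (27, 516.0, -292.0)]
```

>>> {"method": "send_rows", "body": {
  "series": [
    [[0,0,-15],[0,0,0],0],
    [[0,0,-35],[0,0,0],0],
    [[0,0,-45],[0,0,0],0],
    [[0,0,-50],[0,0,0],0],
    [[0,0,-45],[0,0,0],0],
    [[-30,25,0],[0,0,0.13],0],
    [[-30,25,0],[0,0,0.13],0],
    [[0,0,0],[0,0,0],0]
  ]
}}

```text
clock: 33.45
position: [597.3, 154.0, 194.3]
ee_rot: [0.993, -0.116, -0.002, 0.001]
contact_force: [1.0, -0.8, -0.2]
gripper_width: 16.6
grasp_force: 61.7
```

>>> {"method": "send_rows", "body": {
  "series": [
    [[0,0,0],[0,0,0.14],0],
    [[0,0,0],[0,0,0.14],0],
    [[0,0,0],[0,0,0.14],0],
    [[0,0,0],[0,0,0.14],0],
    [[0,0,0],[0,0,0.14],0],
    [[0,0,0],[0,0,0.14],0],
    [[0,0,0],[0,0,0.14],0],
    [[0,0,0],[0,0,0.14],0]
  ]
}}

```text
clock: 34.25
position: [602.2, 157.0, 194.0]
ee_rot: [0.779, -0.627, 0.0, -0.0]
contact_force: [-0.2, 0.5, -0.5]
gripper_width: 16.7
grasp_force: 61.7
```

>>> {"method": "send_rows", "body": {
  "series": [
    [[0,0,0],[0,0,0.13],0],
    [[0,0,0],[0,0,0.128],0],
    [[30,0,0],[0,0,0],0],
    [[45,0,0],[0,0,0],0],
    [[48,0,0],[0,0,0],0],
    [[48,0,0],[0,0,0],0],
    [[48,0,0],[0,0,0],0],
    [[48,0,0],[0,0,0],0]
  ]
}}

```text
clock: 35.05
position: [592.2, -111.7, 194.3]
ee_rot: [-0.694, 0.72, -0.0, 0.0]
contact_force: [0.3, -0.1, -0.8]
gripper_width: 16.4
grasp_force: 61.7
```

>>> {"method": "send_rows", "body": {
  "series": [
    [[48,0,0],[0,0,0],0],
    [[48,0,0],[0,0,0],0],
    [[48,0,0],[0,0,0],0],
    [[45,0,0],[0,0,0],0],
    [[40,0,0],[0,0,0],0],
    [[25,0,0],[0,0,0],0],
    [[0,0,0],[0,0,0],0],
    [[0,0,0],[0,0,0],0]
  ]
}}

```text
clock: 35.85
position: [582.6, -364.2, 193.3]
ee_rot: [-0.694, 0.72, 0.0, 0.0]
contact_force: [0.1, -0.1, -0.4]
gripper_width: 16.2
grasp_force: 61.7
```

```bash
cat > st.py <<'E'
from h import *
import sys
from scipy.spatial.transform import Rotation as Ro
s=monitor.read_state();R=Ro.from_quat(s["ee_rot"]).as_matrix();x=R[:2,0]
print(s["clock"],s["position"].round(1),"yaw",np.arctan2(x[1],x[0]).round(3),"j6",s["joints"][5].round(2),"w",s["gripper_width"])
T=np.array([float(a) for a in sys.argv[1:4]]);print("tool shift",(R.T@(T-s["position"])).round(1))
E
python3 st.py 559 -393 150
```

```text
35.85 [ 582.6 -364.2  193.3] yaw -1.609 j6 0.29 w 16.17950139738395
tool shift [29.7 22.5 43.3]
```

>>> {"method": "send_rows", "body": {
  "series": [
    [[15,11,0],[0,0,0],0],
    [[14.7,11.5,10],[0,0,0],0],
    [[0,0,30],[0,0,0],0],
    [[0,0,40],[0,0,0],0],
    [[0,0,20],[0,0,0],0],
    [[0,0,10],[0,0,0],0],
    [[0,0,0],[0,0,0],0],
    [[0,0,0],[0,0,0],0]
  ]
}}

```text
clock: 36.65
position: [559.8, -393.1, 84.6]
ee_rot: [-0.694, 0.72, -0.001, 0.0]
contact_force: [0.0, 0.3, -0.5]
gripper_width: 16.2
grasp_force: 61.7
```

```bash
python3 st.py 559 -393 28
```

```text
36.65 [ 559.8 -393.1   84.6] yaw -1.607 j6 0.34 w 16.201754998661798
tool shift [-0.1  0.9 56.6]
```

>>> {"method": "send_rows", "body": {
  "series": [
    [[0,0,20],[0,0,0],0],
    [[0,0,20],[0,0,0],0],
    [[0,0,10],[0,0,0],0],
    [[0,0,6],[0,0,0],0],
    [[0,0,0],[0,0,0],0],
    [[0,0,0],[0,0,0],0]
  ]
}}

```text
clock: 37.25
position: [559.9, -393.0, 28.5]
ee_rot: [-0.694, 0.72, -0.001, 0.0]
contact_force: [-0.1, -0.0, -0.0]
gripper_width: 16.0
grasp_force: 61.7
```

>>> {"method": "send_rows", "body": {
  "series": [
    [[0,0,2],[0,0,0],0],
    [[0,0,0],[0,0,0],0],
    [[0,0,0],[0,0,0],34],
    [[0,0,0],[0,0,0],34],
    [[0,0,-20],[0,0,0],34],
    [[0,0,-40],[0,0,0],34],
    [[0,0,-45],[0,0,0],50],
    [[0,0,-45],[0,0,0],50]
  ]
}}

```text
clock: 38.05
position: [558.9, -392.5, 176.9]
ee_rot: [-0.694, 0.72, 0.0, -0.0]
contact_force: [0.3, -0.8, 0.2]
gripper_width: 50.0
grasp_force: 0.0
```

>>> {"method": "send_rows", "body": {
  "series": [
    [[0,0,0],[0,0,-0.149],50],
    [[0,0,0],[0,0,-0.149],50],
    [[0,0,0],[0,0,-0.149],50],
    [[0,0,0],[0,0,-0.149],50],
    [[0,0,0],[0,0,-0.149],50],
    [[0,0,0],[0,0,-0.149],50],
    [[0,0,0],[0,0,-0.149],50],
    [[0,0,0],[0,0,-0.149],50]
  ]
}}

```text
clock: 38.85
position: [559.1, -392.6, 175.5]
ee_rot: [0.979, -0.203, 0.0, 0.0]
contact_force: [-0.8, -0.4, 0.1]
gripper_width: 50.3
grasp_force: 0.0
```

>>> {"method": "send_rows", "body": {
  "series": [
    [[0,0,0],[0,0,-0.14],50],
    [[0,0,0],[0,0,-0.14],50],
    [[0,0,0],[0,0,-0.11],50],
    [[-10,-50,0],[0,0,0],50],
    [[-10,-48,0],[0,0,0],50],
    [[-10,-48,0],[0,0,0],50],
    [[0,-40,0],[0,0,0],50],
    [[0,0,0],[0,0,0],50]
  ]
}}

```text
clock: 39.65
position: [534.0, -203.0, 176.3]
ee_rot: [1.0, -0.01, 0.001, -0.0]
contact_force: [0.5, -0.9, 0.6]
gripper_width: 50.0
grasp_force: 0.0
```

```bash
python3 st.py 528 -181 150; python3 -c "
from m import *
stick('scoop',16)"
```

```text
39.65 [ 534.  -203.   176.3] yaw -0.021 j6 1.63 w 50.02578545311602
tool shift [ -6.5 -21.9  26.3]
tcp [ 534.  -203.   176.3] yaw -0.021
wrist [array([298., 206.], dtype=float32), array([298., 303.], dtype=float32)] 14.0 [[550.5, -182.3], [452.6, -178.3]] len 98.0
top [array([380., 242.], dtype=float32), array([378., 279.], dtype=float32)] 5.4 [[548.1, -180.5], [453.6, -176.2]] len 94.6
```

>>> {"method": "send_rows", "body": {
  "series": [
    [[-6.5,-22,10],[0,0,0.021],50],
    [[0,0,40],[0,0,0],50],
    [[0,0,45],[0,0,0],50],
    [[0,0,35],[0,0,0],50],
    [[0,0,15],[0,0,0],50],
    [[0,0,0],[0,0,0],50],
    [[0,0,0],[0,0,0],50]
  ]
}}

```text
clock: 40.45
position: [528.8, -185.7, 30.5]
ee_rot: [1.0, -0.024, 0.0, 0.0]
contact_force: [-0.2, 0.2, 0.6]
gripper_width: 50.0
grasp_force: 0.0
```

```bash
python3 st.py 527.5 -181 4
```

```text
40.45 [ 528.8 -185.7   30.5] yaw -0.048 j6 1.57 w 50.03427463247041
tool shift [-1.5 -4.7 26.5]
```

>>> {"method": "send_rows", "body": {
  "series": [
    [[-1.5,-4.5,12],[0,0,0],50],
    [[0,0,9],[0,0,0],50],
    [[0,0,5],[0,0,0],50],
    [[0,0,0],[0,0,0],40],
    [[0,0,0],[0,0,0],0],
    [[0,0,0],[0,0,0],0],
    [[0,0,0],[0,0,0],0],
    [[0,0,0],[0,0,0],0]
  ]
}}

```text
clock: 41.25
position: [527.5, -180.3, 5.1]
ee_rot: [1.0, -0.023, 0.001, 0.0]
contact_force: [-0.3, 0.4, 4.3]
gripper_width: 14.1
grasp_force: 61.7
```

>>> {"method": "send_rows", "body": {
  "series": [
    [[0,0,-15],[0,0,0],0],
    [[0,0,-35],[0,0,0],0],
    [[0,0,-45],[0,0,0],0],
    [[0,0,-50],[0,0,0],0],
    [[0,0,-35],[0,0,0.14],0],
    [[0,0,0],[0,0,0.14],0],
    [[0,0,0],[0,0,0.14],0],
    [[0,0,0],[0,0,0.14],0]
  ]
}}

```text
clock: 42.05
position: [526.5, -179.9, 184.3]
ee_rot: [0.953, -0.302, -0.0, -0.0]
contact_force: [0.4, 0.2, -0.9]
gripper_width: 13.8
grasp_force: 61.1
```

>>> {"method": "send_rows", "body": {
  "series": [
    [[0,0,0],[0,0,0.14],0],
    [[0,0,0],[0,0,0.14],0],
    [[0,0,0],[0,0,0.14],0],
    [[0,0,0],[0,0,0.14],0],
    [[0,0,0],[0,0,0.14],0],
    [[0,0,0],[0,0,0.14],0],
    [[0,0,0],[0,0,0.14],0],
    [[0,0,0],[0,0,0],0]
  ]
}}

```text
clock: 42.85
position: [526.5, -180.0, 183.8]
ee_rot: [-0.701, 0.713, 0.0, -0.0]
contact_force: [-0.9, 0.3, -0.8]
gripper_width: 14.3
grasp_force: 61.1
```

```bash
python3 st.py 501 -390.5 150; python3 -c "
from m import *
stick('scoop',165);stick('brush',38)"
```

```text
42.85 [ 526.5 -180.   183.8] yaw -1.587 j6 0.02 w 14.333924657933318
tool shift [210.9  22.1  33.7]
tcp [ 526.5 -180.   183.8] yaw -1.587
wrist [array([322., 260.], dtype=float32), array([322., 398.], dtype=float32)] 34.0 [[525.8, -194.4], [527.3, -108.0]] len 86.5
top [array([379., 239.], dtype=float32), array([354., 239.], dtype=float32)] 6.0 [[532.7, -162.4], [531.5, -105.4]] len 57.0
tcp [ 526.7 -180.   184. ] yaw -1.584
```

>>> {"method": "send_rows", "body": {
  "series": [
    [[25,3,0],[0,0,0.022],0],
    [[40,4,0],[0,0,0],0],
    [[45,5,0],[0,0,0],0],
    [[45,5,0],[0,0,0],0],
    [[35,3,0],[0,0,0],0],
    [[17,2,0],[0,0,0],0],
    [[0,0,20],[0,0,0],0],
    [[0,0,30],[0,0,0],0]
  ]
}}

```text
clock: 43.85
position: [498.7, -387.4, 135.6]
ee_rot: [-0.694, 0.72, -0.002, 0.001]
contact_force: [0.1, 0.6, -0.5]
gripper_width: 13.8
grasp_force: 61.1
```

```bash
python3 st.py 501 -390.5 28
```

```text
43.85 [ 498.7 -387.4  135.6] yaw -1.609 j6 0.37 w 13.847411610565407
tool shift [  2.8  -1.9 107.7]
```

>>> {"method": "send_rows", "body": {
  "series": [
    [[3,-2,15],[0,0,0],0],
    [[0,0,35],[0,0,0],0],
    [[0,0,30],[0,0,0],0],
    [[0,0,18],[0,0,0],0],
    [[0,0,8],[0,0,0],0],
    [[0,0,0],[0,0,0],0],
    [[0,0,0],[0,0,0],0]
  ]
}}

```text
clock: 44.55
position: [499.9, -389.2, 28.6]
ee_rot: [-0.694, 0.72, -0.0, 0.0]
contact_force: [0.2, 0.9, -0.6]
gripper_width: 14.0
grasp_force: 62.7
```

>>> {"method": "send_rows", "body": {
  "series": [
    [[0,0,1.5],[0,0,0],0],
    [[0,0,0],[0,0,0],0],
    [[0,0,0],[0,0,0],30],
    [[0,0,0],[0,0,0],30],
    [[0,0,-20],[0,0,0],30],
    [[0,0,-40],[0,0,0],30],
    [[0,0,-45],[0,0,0],0],
    [[0,0,-35],[0,0,0],0]
  ]
}}

```text
clock: 45.35
position: [499.4, -389.5, 169.5]
ee_rot: [-0.694, 0.72, -0.001, 0.0]
contact_force: [0.6, -0.3, -0.3]
gripper_width: 2.0
grasp_force: 0.0
```

>>> {"method": "send_rows", "body": {
  "series": [
    [[0,40,0],[0,0,0],0],
    [[0,45,0],[0,0,0],0],
    [[0,40,0],[0,0,0],0],
    [[0,10,0],[0,0,0],0],
    [[0,0,0],[0,0,0],0]
  ]
}}

```text
clock: 45.85
position: [363.1, -384.1, 167.3]
ee_rot: [-0.693, 0.721, -0.0, 0.0]
contact_force: [0.8, 0.4, 0.4]
gripper_width: -0.2
grasp_force: 0.0
```

```bash
python3 st.py 366 -386 50
python3 - <<'E'
from h import *
t=get_image("top");s=get_image("side");save(t,"pics/t6.png");save(s,"pics/s6.png")
o=cv2.cvtColor(cv2.imread("pics/t5.png"),cv2.COLOR_BGR2RGB);ci=camera_info("top")
d=np.abs(t.astype(int)-o).max(2)
m=((d>35)).astype(np.uint8);a=m.copy()*0;a[212:276,428:516]=m[212:276,428:516]
k,l,st,ce=cv2.connectedComponentsWithStats(a)
for i in range(1,k):
    if st[i,4]>25:
        r=cv2.minAreaRect(np.argwhere(l==i)[:,::-1].astype(np.float32));b=cv2.boxPoints(r);print(st[i],np.round(r,0) if 0 else r,ray(ci,b,36)[:,:2].round(0).tolist(),t[l==i].mean(0).round())
E
```

```text
45.85 [ 363.1 -384.1  167.3] yaw -1.61 j6 0.47 w -0.16445979225902221
tool shift [  1.8  -3.  117.3]
[ 428  235   72   41 1176] ((460.61572265625, 263.0259704589844), (80.34425354003906, 31.3642578125), 19.767168045043945) [[491.0, -272.0], [566.0, -299.0], [501.0, -486.0], [428.0, -458.0]] [163. 152. 133.]
[440 236  16   8  72] ((447.5, 239.5), (7.0, 15.0), 90.0) [[563.0, -329.0], [564.0, -366.0], [546.0, -366.0], [545.0, -329.0]] [119. 120. 124.]
[467 246  27   3  34] ((479.97515869140625, 247.02264404296875), (26.018138885498047, 1.2842592000961304), 2.7263107299804688) [[537.0, -396.0], [540.0, -396.0], [538.0, -460.0], [535.0, -460.0]] [130. 105.  66.]
[428 273  26   3  38] ((440.5, 274.0), (25.0, 2.0), 0.0) [[465.0, -298.0], [470.0, -298.0], [471.0, -360.0], [466.0, -360.0]] [156. 145. 126.]
```

```bash
cat > dr.py <<'E'
from h import *
def look(n,off=0.0):
    ci=camera_info(n);im=get_image(n);save(im,f"pics/dr_{n}.png")
    F=np.array([521+off,-391.5]);ex=np.array([.999,-.04]);ey=np.array([.04,.999])
    print(n,"grid rows: drawer x from 55 to -55, cols drawer y 90..-90; w=wood")
    for x in range(90,-61,-10):
        r=""
        for y in range(95,-96,-10):
            q=F+x*ex+y*ey;u,v=proj(ci,[[*q,32]])[0].round().astype(int)
            if not(0<=u<640 and 0<=v<480): r+="   .";continue
            p=im[v,u].astype(int);r+="%4s"%("w" if p[0]-p[2]>32 else str(p.sum()//3))
        print("%4d"%x,r)
E
python3 -c "
from dr import *
look('wrist');look('side')"
```

```text
wrist grid rows: drawer x from 55 to -55, cols drawer y 90..-90; w=wood
  90    w   w   w   w   w   w   w   w   w   w   w   w   w   w   w   w   w   w   w   w
  80    w   w   w   w   w   w   w   w   w   w   w   w   w   w   w   w   w   w   w   w
  70    w   w   w   w   w   w   w   w   w   w   w   w   w   w   w   w   w   w   w   w
  60    w   w   w   w   w   w   w   w   w   w   w   w   w   w   w   w   w   w   w   w
  50    w   w   w   w   w   w   w   w   w   w   w   w   w   w   w   w   w   w   w   w
  40    w   w 140 130 142 126 167  93   w   w   w   w   w   w   w   w   w   w   w   w
  30    w   w 146 132 129 137 167  84   w   w   w   w   w   w   w   w   w   w   w   w
  20    w   w 138 135 132 139 167  95   w   w   w   w   w   w   w   w   w   w   w   w
  10    w   w   w  67  65  61  83  93   w   w   w   w   w   w   w   w   w   w   w   w
   0    w   w   w   w   w   w   w   w   w   w   w   w   w   w   w   w   w   w   w   w
 -10    w   w   w   w   w   w   w   w   w   w   w   w  79  79  76  76  80   w   w   w
 -20    w   w 120 118 117 112 115 118 113 118 111 115 163 163 162 167 162   w   w 
[... 1094 characters left out ...]
   w   w  52
  10    w  55  57  39  47  43  55  70   w   w   w   w   w   w   w   w   w   w   w  52
   0    w  56  57  43   w   w   w   w   w   w   w   w   w   w   w   w   w   w   w   w
 -10    w  56  56  42   w   w   w   w   w   w   w   w  55  68  65  87  48   w   w  55
 -20   59  55  57  41  78  80  85  77  80  82  84  82 104 123 121 122 123   w   w  55
 -30    w   w  59   w  84  83  81  80  84  83  81  83 116 120 120 119 120   w   w  55
 -40    w  58  58  43   w   w   w   w   w  57   w 128 124 119 122 127 118   w   w   w
 -50   54  58  56 177 176 176 178 185 181 175 178 169 173 185 173 178 174 187 175 178
 -60    w  83  84 179 183 189 179 162 182 174 155 183 173 145 180 165 176 170 168 169
```

The grids show the brush lying flat at drawer x≈+30 and the scoop at x≈-27, both inside. Next I shut the drawer.

>>> {"method": "send_rows", "body": {
  "series": [
    [[2,0,30],[0,0,0],0],
    [[0,0,45],[0,0,0],0],
    [[0,0,32],[0,0,0],0],
    [[0,0,10],[0,0,0],0],
    [[0,0,0],[0,0,0],0],
    [[0,-10,0],[0,0,0],0],
    [[0,-10,0],[0,0,0],0],
    [[0,-10,0],[0,0,0],0]
  ]
}}

```text
clock: 46.85
position: [396.1, -387.8, 51.3]
ee_rot: [-0.694, 0.72, -0.001, 0.0]
contact_force: [-1.3, -0.5, -0.0]
gripper_width: -0.1
grasp_force: 0.7
```

>>> {"method": "send_rows", "body": {
  "series": [
    [[0,-15,0],[0,0,0],0],
    [[0,-15,0],[0,0,0],0],
    [[0,-15,0],[0,0,0],0],
    [[0,-15,0],[0,0,0],0],
    [[0,-15,0],[0,0,0],0],
    [[0,-15,0],[0,0,0],0],
    [[0,-15,0],[0,0,0],0],
    [[0,-10,0],[0,0,0],0]
  ]
}}

```text
clock: 47.65
position: [511.5, -391.7, 49.7]
ee_rot: [-0.694, 0.72, -0.0, 0.0]
contact_force: [-2.3, -0.6, 1.0]
gripper_width: 0.1
grasp_force: 0.8
```

>>> {"method": "send_rows", "body": {
  "series": [
    [[0,-12,0],[0,0,0],0],
    [[0,-12,0],[0,0,0],0],
    [[0,-8,0],[0,0,0],0],
    [[0,-5,0],[0,0,0],0],
    [[0,-3,0],[0,0,0],0],
    [[0,0,0],[0,0,0],0]
  ]
}}

```text
clock: 48.25
position: [549.4, -393.1, 49.6]
ee_rot: [-0.693, 0.72, 0.0, 0.0]
contact_force: [-0.3, 0.6, -0.4]
gripper_width: -0.0
grasp_force: 0.2
```

>>> {"method": "send_rows", "body": {
  "series": [
    [[0,-3,0],[0,0,0],0],
    [[0,-2,0],[0,0,0],0],
    [[0,0,0],[0,0,0],0]
  ]
}}

```text
clock: 48.55
position: [549.7, -393.0, 49.6]
ee_rot: [-0.693, 0.721, 0.005, -0.002]
contact_force: [-9.4, -0.1, 4.8]
gripper_width: -0.1
grasp_force: 4.9
```

>>> {"method": "send_rows", "body": {
  "series": [
    [[0,-3,0],[0,0,0],0],
    [[0,0,0],[0,0,0],0],
    [[0,0,0],[0,0,0],0]
  ]
}}

```text
clock: 48.85
position: [549.8, -393.0, 49.6]
ee_rot: [-0.693, 0.721, 0.007, -0.004]
contact_force: [-15.1, 0.1, 7.8]
gripper_width: -0.2
grasp_force: 7.7
```

>>> {"method": "send_rows", "body": {
  "series": [
    [[0,10,0],[0,0,0],0],
    [[0,30,0],[0,0,0],0],
    [[0,40,-20],[0,0,0],0],
    [[0,45,-45],[0,0,0],20],
    [[0,20,-45],[0,0,0],20],
    [[0,0,-45],[0,0,0],20],
    [[0,0,0],[0,0,0],20]
  ]
}}

```text
clock: 49.55
position: [425.4, -391.1, 203.5]
ee_rot: [-0.694, 0.72, -0.009, 0.002]
contact_force: [0.3, -0.3, 0.5]
gripper_width: 19.9
grasp_force: 0.0
```

```bash
python3 st.py 400 -390 200
python3 - <<'E'
from h import *
t=get_image("top");s=get_image("side");save(t,"pics/t7.png");save(s,"pics/s7.png")
ci=camera_info("top");g=cv2.GaussianBlur(cv2.cvtColor(t,cv2.COLOR_RGB2GRAY).astype(np.float32),(0,0),.7)
for u in (435,450,490,505):
    v=g[195:260,u];d=np.diff(v);print(u,[(195+i,round(float(d[i])),ray(ci,[(u,195.5+i)],88)[0,0].round()) for i in range(len(d)) if abs(d[i])>12])
# changes vs start for bystanders / cover
o=cv2.cvtColor(cv2.imread("pics/top0.png"),cv2.COLOR_BGR2RGB);d=np.abs(t.astype(int)-o).max(2)
for n,(a,b,r) in {"jar":(262,222,14),"dishes":(386,187,16),"dial":(217,265,14)}.items(): print(n,(d[b-r:b+r,a-r:a+r]>40).mean().round(3))
h=cv2.cvtColor(t,cv2.COLOR_RGB2HSV);m=((h[...,0]>110)&(h[...,0]<140)&(h[...,1]>12)&(h[...,1]<60)&(h[...,2]>100)).astype(np.uint8)
m[:,:105]=0;m[:,250:]=0;m[:220]=0;m[315:]=0
m=cv2.morphologyEx(m,cv2.MORPH_OPEN,np.ones((3,3)))
k,l,st,ce=cv2.connectedComponentsWithStats(m);i=1+np.argmax(st[1:,4]);b=st[i];c=max(cv2.findContours((l==i).astype(np.uint8),0,2)[0],key=cv2.contourArea)[:,0]
w=ray(ci,c,116)[:,:2];x=np.linalg.lstsq(np.c_[2*w,np.ones(len(w))],(w**2).sum(1),rcond=None)[0];print("cover",b,x[:2],np.sqrt(x[2]+x[0]**2+x[1]**2), "resid",np.std(np.linalg.norm(w-x[:2],axis=1)))
E
```

```text
49.55 [ 425.4 -391.1  203.5] yaw -1.608 j6 0.42 w 19.891917739629537
tool shift [-0.2 25.4  3.1]
435 [(197, -18, np.float64(649.0)), (198, -17, np.float64(647.0)), (228, -13, np.float64(573.0)), (229, -18, np.float64(571.0))]
450 [(205, -17, np.float64(630.0)), (206, -12, np.float64(628.0))]
490 [(209, -26, np.float64(622.0)), (211, 25, np.float64(617.0)), (215, -12, np.float64(608.0)), (216, -38, np.float64(605.0)), (217, -30, np.float64(603.0)), (223, -13, np.float64(588.0)), (224, -12, np.float64(585.0)), (238, 14, np.float64(551.0)), (239, 17, np.float64(549.0)), (240, 12, np.float64(546.0))]
505 [(209, -14, np.float64(623.0)), (210, -26, np.float64(621.0)), (212, 24, np.float64(616.0)), (216, -14, np.float64(606.0)), (217, -42, np.float64(603.0)), (218, -34, np.float64(601.0))]
jar 0.0
dishes 0.0
dial 0.045
cover [ 119  232   66   65 3163] [469.23532944 363.84289233] 74.51709214646235 resid 2.54424832423288
```

```bash
python3 -c "
from bench import job_done
print(job_done())"
```

```text
the job is handed in; nothing more can be done
None
```

The job is handed in at about 50 s of the 210 s: all three tins are in the pot, the cover is seated level, and the dial was then turned to two dots. The scoop and brush lie flat in the drawer, which is pushed shut to its stop, and the jar and dishes have not moved.

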